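# Check the oil level of the tray lift's gear drive with its gauge rod

### The job

Check the oil level in the gear drive: take the long gauge rod from the rod rest (leave the short one, which belongs to another drive) and push it down the sloping gauge tube until its collar stops on the tube's mouth, then draw it right out again. Bring the tip under the inspection camera for reading, centred below the lens, half-way between the ring light and the white plate, with the rod level and still, and finish while still holding it there, clear of everything else. Leave everything else on the bench where it is.

Things in the scene. Friction and masses are not known exactly. Their poses are not given: they have to be found in the camera images.
- long_rod_handle (a point): long gauge rod (120 g), level in the V rest at the start: middle of its handle, on its axis. x runs along the rod to the tip. Round aluminium handle, 16 mm diameter, x = -50 to 50 mm; steel stop collar, 28 mm diameter, x = 50 to 56; steel pin, 8 mm diameter, x = 56 to 176, last 6 mm tapering to 3.6 mm. Its turn about x does not matter. Balances at x = 45 mm
- long_rod_collar (a point): the middle of the long rod's collar face on the pin side (the face that stops on the tube's mouth), 56 mm from the handle's middle; axes as long_rod_handle
- long_rod_tip (a point): the tip of the long rod's pin, 176 mm from the handle's middle; axes as long_rod_handle
- long_rod: the long gauge rod as a whole; its origin and axes are those of long_rod_handle
- short_rod_handle (a point): the short gauge rod in the other place of the rest: same handle and collar, but its pin is only 70 mm long (tip at +126 mm in x). Middle of its handle, x axis to the tip. Not to be used; stays in the rest
- rod_rest: fixed rod rest, plate 220 x 150 x 10 mm; origin on the bench midway below the two handles' middles. The rods lie along its x, tips to +x, at y = 40 and -40 mm, axis 70 mm above the bench, each in two open V blocks 10 mm wide at x = -42 mm (under the handle's end) and x = 101 mm (under the pin), reaching about 5 mm above the rod's axis. Rods lift straight up
- drive: fixed gear drive, origin on the bench under its housing: grey housing 130 (x) x 110 (y) x 150 mm high on a foot plate 170 x 150 mm; servo motor out to x = -197 mm, its connectors 148 mm high; shaft flanges to y = +-69 mm; breather on top to 165 mm. The gauge tube leaves its sloping upper +x corner
- tube_mouth (a point): centre of the steel gauge tube's mouth, 150 mm above the bench. z is the tube's axis out of the mouth, 45 degrees up towards the drive's +x; the rod goes in along -z. Bore 13 mm, flared to 19 mm over the last 10 mm, rim 29 mm outside; 128 mm deep, open below, so only the collar on the rim stops the rod. 35 mm of it stands out of the housing
- camera_stand: fixed inspection camera on a post stand: base 160 (x) x 130 (y) x 16 mm, origin on the bench under its middle; column 18 mm thick at x = 50 mm, 286 mm high; camera looking straight down at x = -30 mm, its ring light 68 mm in diameter, underside 159 mm above the bench; under it a white plate 70 x 70 mm, top at 19 mm. Open to -x and both y sides
- read_point (a point): the point where the tip is read: on the lens axis, 90 mm above the bench, half-way between ring light and white plate. Axes as camera_stand
- hex_driver: loose driver lying on the bench, 170 mm long; leave alone
- spanner: loose spanner lying on the bench, 150 mm long; leave alone
- solvent_bottle: loose upright white bottle, 56 mm in diameter, 130 mm high, origin under it; leave alone
- screw_jar: loose upright jar, 54 mm in diameter, 60 mm high, origin under it; leave alone
- bearing: loose steel bearing ring lying flat, 52 mm in diameter, 15 mm high; leave alone
- sample_case: loose flat case 90 x 70 x 30 mm, origin under it; leave alone
Mind the look-alikes: they are no part of the job. What is shaped like the long_rod but pink is not meant.

How it is judged:
On the way, in this order (a step that is already met when the one before it is completed fails the run):
1. the long rod is fully in the gauge tube, its collar stopped on the mouth (z of long_rod_collar in the frame of tube_mouth below 0.003 m and distance between long_rod_collar and tube_mouth below 0.006 m and angle between the x axis of long_rod_handle and the z axis of tube_mouth, either way round below 0.1 rad), for 0.2 s.
2. the long rod is drawn right out of the gauge tube (distance between long_rod_tip and tube_mouth above 0.015 m and not (z of long_rod_tip in the frame of tube_mouth below 0.005 m)), for 0.1 s.
At the end, for the whole second after the job is handed in: The gripper alone still holds the long rod: tip within 15 mm of the lens axis and 70 to 110 mm above the bench, rod level within 5 degrees, still, and touching neither rest, drive, camera stand nor any loose thing on the bench (horizontal distance between long_rod_tip and read_point below 0.015 m and height (world z) of long_rod_tip between 0.07 and 0.11 m and angle between long_rod_handle's own x axis and vertical between 1.4836 and 1.658 rad and contact force between long_rod and the fingers above 1 N and contact force between long_rod and rod_rest below 0.2 N and contact force between long_rod and drive below 0.2 N and contact force between long_rod and camera_stand below 0.2 N and contact force between long_rod and hex_driver below 0.2 N and contact force between long_rod and spanner below 0.2 N and contact force between long_rod and solvent_bottle below 0.2 N and contact force between long_rod and screw_jar below 0.2 N and contact force between long_rod and bearing below 0.2 N and contact force between long_rod and sample_case below 0.2 N and linear speed of long_rod below 0.02 m/s and angular speed of long_rod below 0.2 rad/s); the arm keeps its last pose, push and grip.
It fails at once if the short gauge rod is moved more than 30 mm from its place (distance of short_rod_handle from where it was at the start of the episode above 0.03 m).
It fails at once if a bystander on the bench is moved more than 30 mm from its place (distance of any of hex_driver, spanner, solvent_bottle, screw_jar, bearing, sample_case from where it was at the start of the episode above 0.03 m).
It also fails if it takes over 67 s, if anything falls off the work surface, if the arm or the gripper's body presses on something with over 40 N, if the wrist force passes 120 N, or if a joint passes its speed limit or range.

### The arm

A 7-joint arm with a two-finger parallel gripper is mounted at the origin on the work surface. World frame = base frame: x ahead of the robot, y to its left, z up, the work surface at z = 0. Lengths are in m, angles in rad, forces in N, time in s.
With the tool pointing down it reaches from about 0.4 to 0.85 m from the base axis. Payload 10.4 kg.
Tool frame: the origin (TCP) lies between the finger pads; the fingertips stand 19 mm ahead of it and the grasp point (between the pads) is the TCP; x points along the fingers, y is the direction in which the jaws open and shut, and the axes are right-handed (so a half turn about x gives the same grasp; the last joint's range is limited). The gripper opens to 87 mm and grips with 3 to 60 N. Pads are 19 mm wide; open, the fingers measure 117 mm over their backs; the gripper's body (75 mm by 190 mm) begins 51 mm behind the grasp point.
Start: joints at [1.262, 0.332, -0.065, 1.46, 0.022, 1.35, -0.088], TCP at [0.176, -0.6, 0.242] pointing down, gripper open.
Joint ranges: [-2.6, 2.6], [-0.5, 2.12], [-1.47, 1.34], [0.16, 2.42], [-1.27, 4.41], [0.06, 2.06], [-2.6, 2.6]. Speed limits (rad/s): [2.22, 2.22, 2.79, 2.79, 3.14, 3.14, 3.14].

### API

Orientations are given as a unit quaternion [x, y, z, w].
In Python, from bench import r gives the robot as it stands.
- The arm moves only by the tool drive_tool, never from a script. Its argument "motion" is a list of rows, each a list of 4 numbers: the shift along the tool's x, y, z in cm, then the turn about the tool's x in units of 5 degrees (1.0 is 5 degrees). In form: [[tx, ty, tz, twist], ...]. A call has 1 to 20 rows; each row is the pose to reach, as a shift and turn from the pose commanded when the call began, along the tool's axes at that moment; what a row does not reach only later rows make up. A row lasts 1/12 s, in which the tool goes at most 41.7 mm and 7.16 degrees, less where a joint would pass 70% of its speed; a pose out of reach is approached as far as the arm can. A call with a gripper value outside its range is refused whole. "grip" is the closure in counts, from 0 (fully open) to 255 (shut), set as the call begins (left out, the last holds). The fingers move at their own pace and stop on an object; "force" is the grip in N (left out, the last holds). Time passes only in rows, so rows that repeat a pose let the fingers close. It gives the time, the measured TCP pose, the force and the opening at its end, in the units of the state.
- r.read_state(): the state, without advancing time (a new reading comes with each control period).
- r.camera(name): name is "side" or "top"; returns the picture (420x560x3 uint8, red, green, blue); there is no depth.
- r.calibration(name): a dict with "fx", "fy", "cx", "cy" (pixels), "xyz" and "orientation" of the camera in the world. Camera axes: x right, y up, looking along -z (the intrinsics and any distortion apply to the point x, -y, -z); pixel columns grow to the right and rows downward; lengths in m; the calibration is good to about 2 mm. A picture is of the moment at which its call begins. calibration takes no time and is no camera call.
- r.close_job(): hands the job in, once; it reports no verdict.
The state is a dict: "time": time; "joint_positions": joint angles; "joint_vel": joint speeds; "joint_torque": joint torques, N m; "ee_pos": TCP position; "eef_rot": TCP orientation; "ft_force": force on the tool from outside, world axes, zero at the start; "torque": the same for the moment, N m; "width": finger opening in m.
Only numpy, scipy, OpenCV 4.12 (cv2) and the standard library are available. Lean on these libraries where they do the work, as an engineer would, in place of code of your own. Each camera call takes 0.05 s, during which the arm holds its last target.

## Working session

There is one attempt and no reset: what is moved stays moved. The work goes in short steps, Python scripts to look and compute and a tool call to move; the robot and the scene stay as the last step left them, time stands still between calls to the robot, and variables do not carry over. Pictures are saved under pics/ and viewed, and the job is handed in when it is done.

Besides the shell and the picture viewer there is one more tool, called after ">>>" as a command line: name --pt "numbers of a row" for each row, then --argument value for the rest. drive_tool: Moves the arm, as the interface text tells. Its arguments: {"type":"object","properties":{"motion":{"type":"array","items":{"type":"array","items":{"type":"number"}}},"grip":{"type":"number"},"force":{"type":"number"}},"required":["motion"]}

```bash
ls; mkdir -p pics; python3 - <<'E'
from bench import r
import cv2, json
for n in ("side","top"):
    im=r.camera(n); cv2.imwrite(f"pics/{n}0.png",im[:,:,::-1]); print(n,r.calibration(n))
print(r.read_state())
E
```

```text
pics
side {'fx': 401.34208399583554, 'fy': 401.34208399583554, 'cx': 279.9742724570517, 'cy': 206.0384726082579, 'xyz': array([ 0.38927137, -0.60993241,  0.88073315]), 'orientation': array([ 0.34873425, -0.02650595, -0.08289557,  0.93317211])}
top {'fx': 458.5478096299018, 'fy': 458.5478096299018, 'cx': 283.79105665044597, 'cy': 215.3201677972342, 'xyz': array([0.31599916, 0.08024969, 1.29560761]), 'orientation': array([ 0.04281083, -0.05940991, -0.69855004,  0.71180443])}
{'time': 0.1, 'joint_positions': array([ 1.26243143,  0.33279734, -0.0646991 ,  1.46079407,  0.02160202,
        1.3499008 , -0.08846022]), 'joint_vel': array([ 0.00213555, -0.000944  , -0.00187345, -0.00094459, -0.0002858 ,
       -0.00021713, -0.00121228]), 'joint_torque': array([ 7.29200419e-04, -6.24546933e+01,  2.41830829e-02, -3.90724039e+01,
       -6.16046414e-02,  3.64149653e-02,  2.67206042e-05]), 'ee_pos': array([ 0.17609687, -0.59937101,  0.24087077]), 'eef_rot': array([-0.69981844, -0.10112795,  0.69997778, -0.10029154]), 'ft_force': array([-0.95167283,  0.30734722,  0.05067055]), 'torque': array([-0.03180422,  0.03615815,  0.02550195]), 'width': 0.08693349281820088}
```

View pics/side0.png

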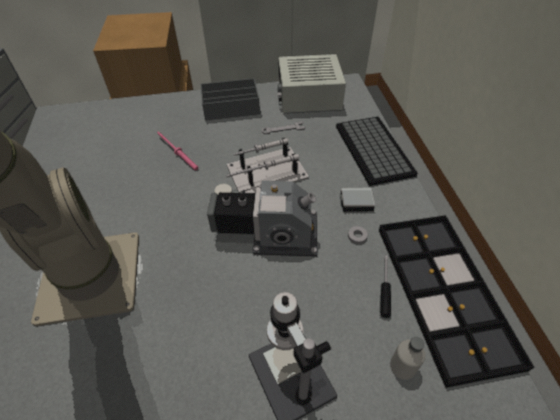

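View pics/top0.png

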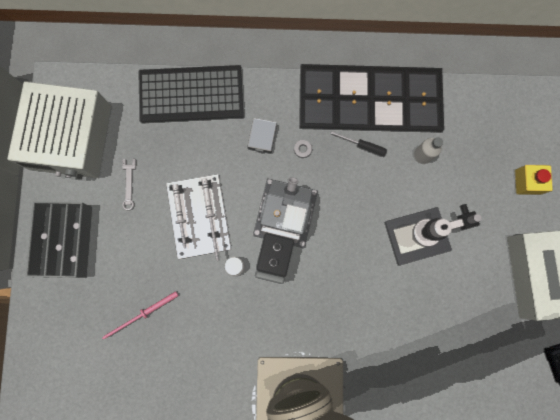

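```bash
cat > h.py <<'E'
import numpy as np, cv2, json
from scipy.spatial.transform import Rotation as R
from bench import r
def ray(n,uv):
    c=r.calibration(n); u,v=uv
    d=np.array([(u-c['cx'])/c['fx'],-(v-c['cy'])/c['fy'],-1.0])
    return np.array(c['xyz']),R.from_quat(c['orientation']).apply(d)
def onz(n,uv,z):
    o,d=ray(n,uv); return o+d*(z-o[2])/d[2]
def proj(n,p):
    c=r.calibration(n); q=R.from_quat(c['orientation']).inv().apply(np.asarray(p)-c['xyz'])
    return np.array([c['cx']+c['fx']*q[0]/-q[2],c['cy']-c['fy']*q[1]/-q[2]])
def tri(uv1,uv2,n1='top',n2='side'):
    o1,d1=ray(n1,uv1);o2,d2=ray(n2,uv2)
    A=np.stack([d1,-d2],1);s=np.linalg.lstsq(A,o2-o1,rcond=None)[0]
    a=o1+s[0]*d1;b=o2+s[1]*d2
    return (a+b)/2,np.linalg.norm(a-b)
def crop(src,x0,y0,w,h,k,out):
    im=cv2.imread(src)[y0:y0+h,x0:x0+w]; im=cv2.resize(im,None,fx=k,fy=k,interpolation=cv2.INTER_CUBIC)
    for i in range(0,w,10):
        cv2.line(im,(i*k,0),(i*k,6 if i%50 else 14),(0,255,255),1)
        if (x0+i)%20==0: cv2.putText(im,str(x0+i),(i*k,24),0,.4,(0,255,255),1)
    for i in range(0,h,10):
        cv2.line(im,(0,i*k),(6,i*k),(0,255,255),1)
        if (y0+i)%20==0: cv2.putText(im,str(y0+i),(8,i*k+4),0,.4,(0,255,255),1)
    cv2.imwrite(out,im)
E
python3 - <<'E'
from h import *
crop('pics/top0.png',160,165,100,100,6,'pics/c1.png')
crop('pics/side0.png',200,125,120,75,6,'pics/c2.png')
crop('pics/top0.png',240,165,100,120,5,'pics/c3.png')
crop('pics/side0.png',200,165,130,95,6,'pics/c4.png')
crop('pics/top0.png',375,190,115,85,6,'pics/c5.png')
crop('pics/side0.png',235,280,115,140,4,'pics/c6.png')
E
```

```text
(no output)
```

View pics/c1.png

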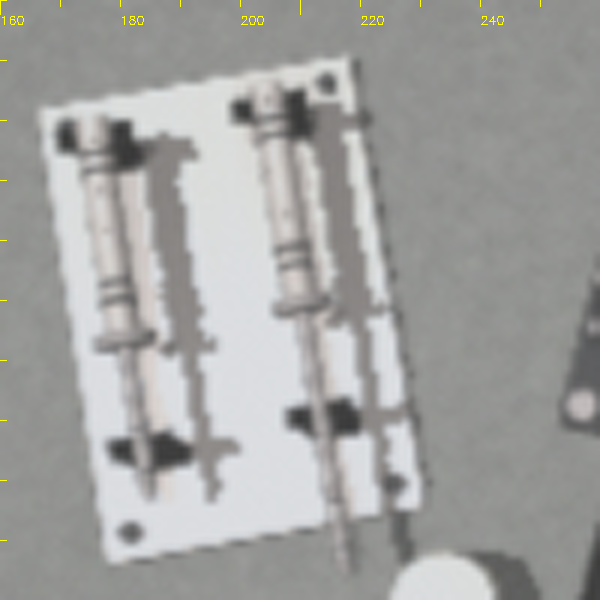

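View pics/c2.png

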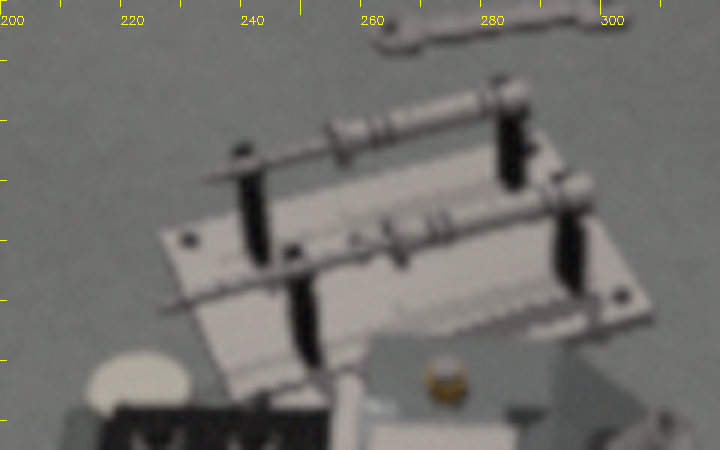

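View pics/c3.png

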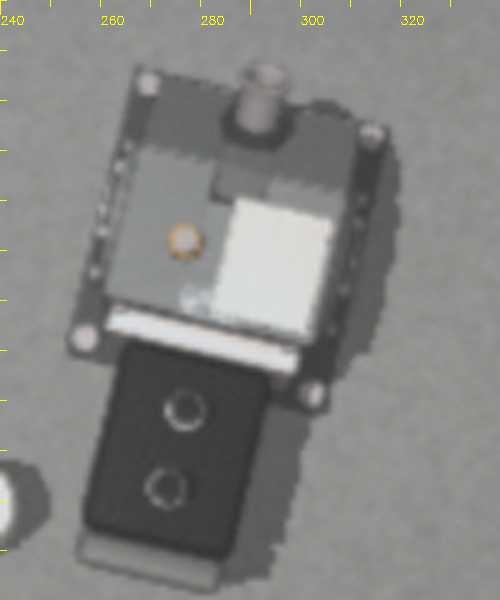

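View pics/c4.png

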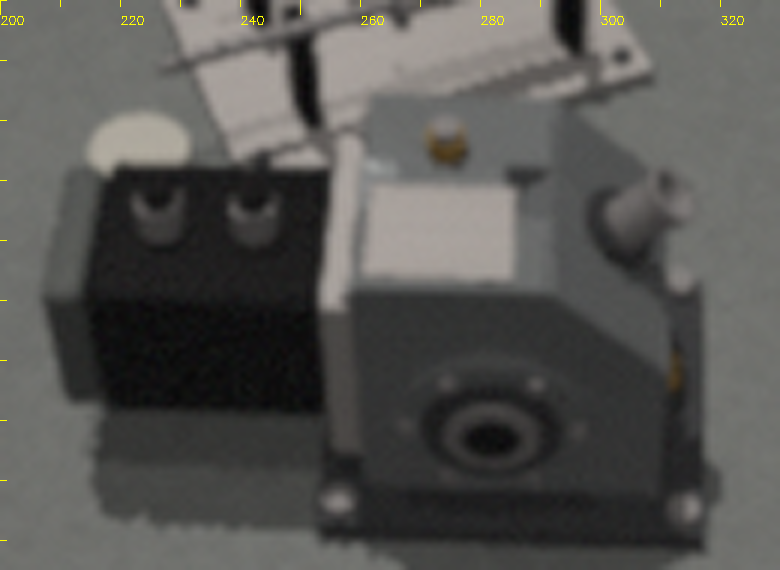

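View pics/c5.png

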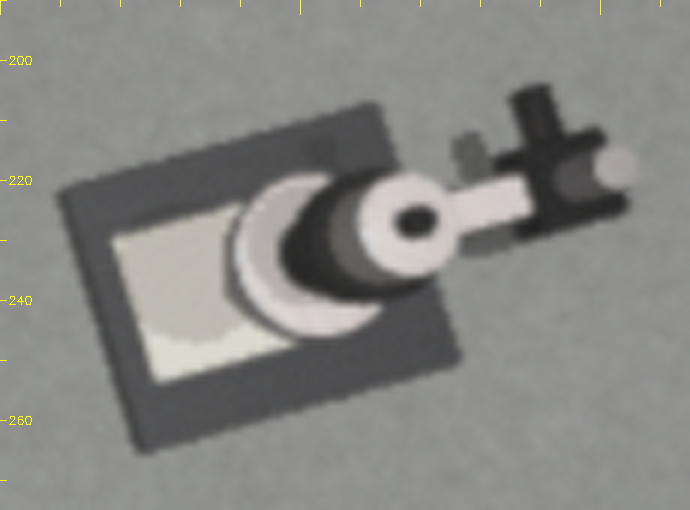

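View pics/c6.png

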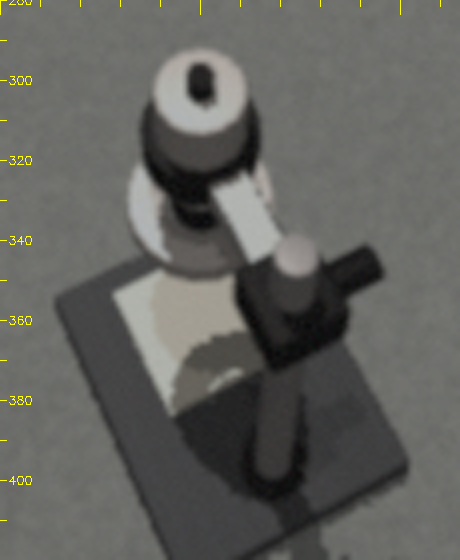

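Candidates for the long rod: the right-hand rod in the rest (top ≈ (207,197)) has the long pin, with its tip at (218,260). The left-hand rod (≈ (180,207)) is the short one, and the pink one at (145,312) is a decoy. I choose the right-hand one, and crop c1 confirms it: its pin reaches well past the V block and off the plate.

```bash
python3 - <<'E'
from h import *
np.set_printoptions(precision=4,suppress=True)
T=lambda x,y,x0,y0,k:(x0+x/k-0.5+0.5/k*0,y0+y/k-0.5)
t=lambda x,y:T(x,y,160,165,6); s=lambda x,y:T(x,y,200,125,6)
# long rod
for nm,a,b in [('butt',t(265,84),s(583,190)),('collar',t(301,303),s(397,243)),('tip',t(348,572),s(163,310)),
   ('Sbutt',t(92,120),s(517,95)),('Scollar',t(124,340),s(340,142)),('Stip',t(150,497),s(205,180))]:
    print(nm,a,b,tri(a,b),onz('top',a,.07),onz('side',b,.07))
p=[onz('top',t(*q),.010) for q in [(40,108),(350,57),(424,507),(108,563)]]
print('plate',p, np.mean(p,0))
for i in range(4): print(np.linalg.norm(p[i]-p[i-1]),np.degrees(np.arctan2(*(p[i]-p[i-1])[[1,0]])))
# drive
d=lambda x,y:T(x,y,240,165,5); e=lambda x,y:T(x,y,200,165,6)
print('mouth',tri(d(266,76),e(672,190)),onz('top',d(266,76),.15),onz('side',e(672,190),.15))
print('breather',tri(d(185,240),e(446,132)))
print('bolts',[onz('top',d(*q),.02) for q in [(148,83),(371,135),(314,394),(85,337)]])
print('jar',onz('top',(234,266.5),.06))
c=lambda x,y:T(x,y,375,190,6)
p=[onz('top',c(*q),.016) for q in [(58,190),(375,102),(462,357),(140,455)]]
print('stand',p,np.mean(p,0))
for i in range(4): print(np.linalg.norm(p[i]-p[i-1]),np.degrees(np.arctan2(*(p[i]-p[i-1])[[1,0]])))
E
```

```text
butt (203.66666666666666, 178.5) (296.6666666666667, 156.16666666666666) (array([0.5904, 0.2732, 0.0672]), np.float64(0.0036134346919803936)) [0.5916 0.2727 0.07  ] [0.5879 0.2697 0.07  ]
collar (209.66666666666666, 215.0) (265.6666666666667, 165.0) (array([0.4917, 0.253 , 0.0659]), np.float64(0.000976062368592804)) [0.4916 0.2524 0.07  ] [0.4907 0.2486 0.07  ]
tip (217.5, 259.8333333333333) (226.66666666666666, 176.16666666666666) (array([0.3729, 0.2275, 0.0655]), np.float64(0.0017444609800315021)) [0.3719 0.2269 0.07  ] [0.3739 0.223  0.07  ]
Sbutt (174.83333333333334, 184.5) (285.6666666666667, 140.33333333333334) (array([0.5714, 0.3502, 0.0683]), np.float64(0.0043064005517016125)) [0.5732 0.3499 0.07  ] [0.5688 0.3477 0.07  ]
Scollar (180.16666666666666, 221.16666666666666) (256.1666666666667, 148.16666666666666) (array([0.4737, 0.3311, 0.0672]), np.float64(5.020783014337713e-06)) [0.4733 0.3306 0.07  ] [0.4734 0.3279 0.07  ]
Stip (184.5, 247.33333333333331) (233.66666666666666, 154.5) (array([0.4033, 0.3164, 0.0658]), np.float64(0.0008613535280181926)) [0.4034 0.3156 0.07  ] [0.
[... 340 characters left out ...]
outh (array([0.5754, 0.0335, 0.1496]), np.float64(0.0006793036004278073)) [0.5756 0.0335 0.15  ] [0.5749 0.0331 0.15  ]
breather (array([0.4882, 0.0733, 0.1596]), np.float64(0.0007384821804765939))
bolts [array([0.5995, 0.0952, 0.02  ]), array([ 0.5722, -0.0319,  0.02  ]), array([ 0.4244, -0.0012,  0.02  ]), array([0.4538, 0.1273, 0.02  ])]
jar [0.3554 0.1835 0.06  ]
stand [array([ 0.4919, -0.2328,  0.016 ]), array([ 0.5372, -0.3849,  0.016 ]), array([ 0.4167, -0.4223,  0.016 ]), array([ 0.3681, -0.2693,  0.016 ])] [ 0.4535 -0.3273  0.016 ]
0.12903762037904518 16.462677738181934
0.1587791820580056 -73.42418932125435
0.1261976416824089 -162.7774147706103
0.16048377310573592 107.59257157708136
```

```bash
cat >> h.py <<'E'
np.set_printoptions(precision=4,suppress=True)
def plan(target,rod_deg=None):
    """rod_deg: horizontal direction of rod (tip) in deg; jaw (tool y) must be perpendicular. prints shift in cm in current tool axes & twist units"""
    st=r.read_state(); M=R.from_quat(st['eef_rot']).as_matrix()
    sh=M.T@(np.asarray(target)-st['ee_pos'])*100
    out=[sh]
    if rod_deg is not None:
        j=np.degrees(np.arctan2(M[1,1],M[0,1]))
        want=rod_deg+90
        dl=(want-j+90)%180-90   # world yaw change
        tw=-dl/5 if M[2,0]<0 else dl/5
        out.append(tw); print('jaw yaw',j,'world dyaw',dl)
    print('tcp',st['ee_pos'],'shift cm',sh,'twist',out[1:], 't',st['time'])
def stat():
    st=r.read_state();M=R.from_quat(st['eef_rot']).as_matrix()
    print('t',st['time'],'tcp',st['ee_pos'],'x',M[:,0],'y',M[:,1],'z',M[:,2],'F',st['ft_force'],'tq',st['torque'],'w',st['width'],'q',st['joint_positions'])
E
python3 - <<'E'
from h import *
stat(); rd=np.array([np.cos(np.radians(191.3)),np.sin(np.radians(191.3)),0])
h=np.array([.5436,.2624,.07]); print('grip',h-0.01*rd)
plan(h-.01*rd,191.3)
print('ring',onz('top',(375+320/6,190+253/6),.165), onz('top',(432,153),.12))
E
```

```text
t 0.1 tcp [ 0.1761 -0.5994  0.2409] x [-0.0004  0.0011 -1.    ] y [ 0.2819 -0.9594 -0.0012] z [-0.9594 -0.2819  0.0001] F [-0.9517  0.3073  0.0507] tq [-0.0318  0.0362  0.0255] w 0.08693349281820088 q [ 1.2624  0.3328 -0.0647  1.4608  0.0216  1.3499 -0.0885]
grip [0.5534 0.2644 0.07  ]
jaw yaw -73.62359874826153 world dyaw -5.076401251738446
tcp [ 0.1761 -0.5994  0.2409] shift cm [ 17.1706 -72.2102 -60.5537] twist [np.float64(1.0152802503476892)] t 0.1
ring [ 0.4459 -0.3069  0.165 ] [ 0.6636 -0.3382  0.12  ]
```

>>> drive_tool --pt "-4 0 0 0" --pt "-8 0 0 0" --pt "-12 0 0 0" --pt "-16 0 0 0" --pt "-16 -3.1 -2.8 0" --pt "-16 -6.2 -5.6 0" --pt "-16 -9.2 -8.4 0" --pt "-16 -12.3 -11.2 0" --pt "-16 -15.4 -14 0" --pt "-16 -18.5 -16.8 0" --pt "-16 -21.5 -19.6 0" --pt "-16 -24.6 -22.4 0" --pt "-16 -27.7 -25.3 0" --pt "-16 -30.8 -28.1 0" --pt "-16 -33.8 -30.9 0" --pt "-16 -36.9 -33.7 0" --pt "-16 -40 -36.5 0" --pt "-16 -41.1 -37.5 0" --pt "-16 -41.1 -37.5 0" --grip 90

```text
time: 1.68
ee_pos: [0.4213, -0.0951, 0.4015]
eef_rot: [0.7, 0.103, -0.699, 0.103]
ft_force: [0.6, -0.7, 0.1]
width: 0.0559
```

```bash
python3 - <<'E'
from h import *
stat(); plan([.5534,.2644,.25],191.3);plan([.5534,.2644,.12],191.3)
E
```

```text
t 1.6833 tcp [ 0.4213 -0.0951  0.4015] x [ 0.0003  0.0002 -1.    ] y [ 0.2888 -0.9574 -0.0001] z [-0.9574 -0.2888 -0.0004] F [ 0.6146 -0.6692  0.0897] tq [ 0.007   0.0128 -0.0309] w 0.05587269652167419 q [ 0.7956 -0.1219 -0.5983  1.6116 -0.069   1.6304 -1.0812]
jaw yaw -73.2121753313982 world dyaw -5.487824668601775
tcp [ 0.4213 -0.0951  0.4015] shift cm [ 15.1661 -30.603  -23.0203] twist [np.float64(1.097564933720355)] t 1.6833
jaw yaw -73.2121753313982 world dyaw -5.487824668601775
tcp [ 0.4213 -0.0951  0.4015] shift cm [ 28.1661 -30.6012 -23.0152] twist [np.float64(1.097564933720355)] t 1.6833
```

>>> drive_tool --pt "0 -3 -2.2 0.5" --pt "0 -6 -4.5 1.1" --pt "0 -9 -6.8 1.1" --pt "0 -12 -9 1.1" --pt "0 -15 -11.3 1.1" --pt "0 -18 -13.6 1.1" --pt "0 -21 -15.8 1.1" --pt "0 -24 -18 1.1" --pt "0 -27 -20.3 1.1" --pt "3 -29 -21.8 1.1" --pt "6 -30.2 -22.9 1.1" --pt "10 -30.2 -22.9 1.1" --pt "14 -30.2 -22.9 1.1" --pt "17 -30.2 -22.9 1.1" --pt "17 -30.2 -22.9 1.1" --pt "17 -30.2 -22.9 1.1"

```text
time: 3.02
ee_pos: [0.5546, 0.2533, 0.2308]
eef_rot: [-0.703, -0.066, 0.705, -0.067]
ft_force: [0.3, -0.4, 1.7]
width: 0.0562
```

```bash
python3 - <<'E'
from h import *
stat(); plan([.5534,.2644,.07],191.3)
for n in ("side","top"):
    im=r.camera(n); cv2.imwrite(f"pics/{n}1.png",im[:,:,::-1])
crop('pics/top1.png',150,150,130,120,6,'pics/d1.png')
crop('pics/side1.png',200,80,130,100,6,'pics/d2.png')
E
```

```text
t 3.0167 tcp [0.5546 0.2533 0.2308] x [-0.0025 -0.0016 -1.    ] y [ 0.1877 -0.9822  0.0011] z [-0.9822 -0.1877  0.0027] F [ 0.3338 -0.4431  1.6679] tq [ 0.0748 -0.0497  0.0912] w 0.05615484616511015 q [ 0.1885  0.4557 -0.9246  1.4793  0.3648  1.3908 -2.135 ]
jaw yaw -79.18139145056514 world dyaw 0.48139145056518373
tcp [0.5546 0.2533 0.2308] shift cm [16.0769 -1.1287 -0.1295] twist [np.float64(-0.09627829011303675)] t 3.0167
```

View pics/d1.png

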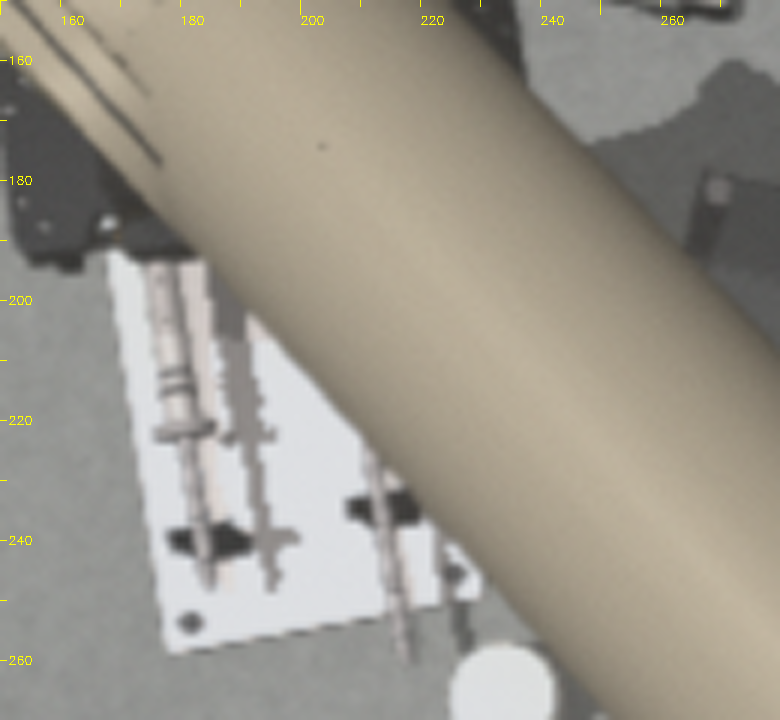

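View pics/d2.png

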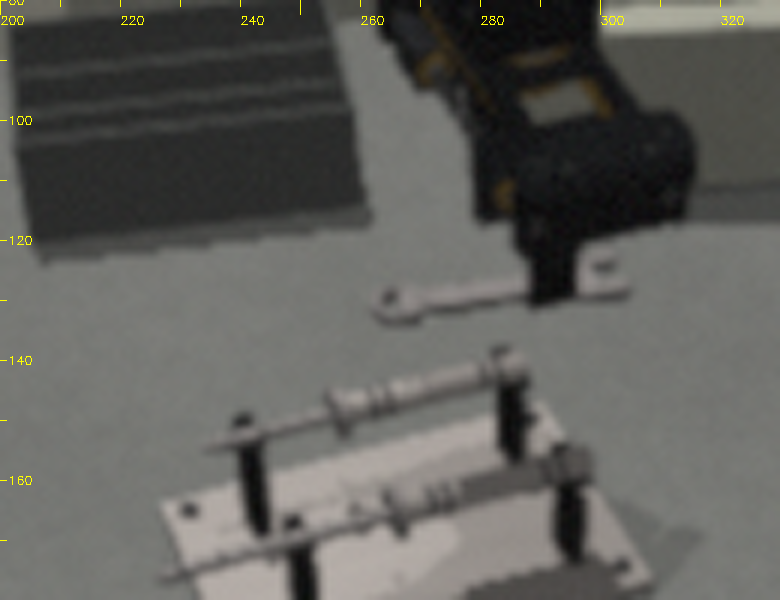

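```bash
python3 - <<'E'
from h import *
stat(); plan([.5534,.2644,.07],191.3)
E
```

```text
t 3.1167 tcp [0.5557 0.2548 0.2339] x [ 0.0024  0.001  -1.    ] y [ 0.188  -0.9822 -0.0005] z [-0.9822 -0.188  -0.0026] F [-1.4076  0.1639  0.7624] tq [0.0458 0.0175 0.014 ] w 0.056150161034304 q [ 0.1883  0.4533 -0.9264  1.4757  0.3646  1.3909 -2.1352]
jaw yaw -79.16204927785277 world dyaw 0.4620492778527705
tcp [0.5557 0.2548 0.2339] shift cm [16.389  -0.9735  0.0866] twist [np.float64(-0.0924098555705541)] t 3.1167
```

>>> drive_tool --pt "0 -0.5 0 0" --pt "2 -1 0 0" --pt "4 -1 0 0" --pt "6 -1 0 0" --pt "8 -1 0 0" --pt "10 -1 0 0" --pt "12 -1 0 0" --pt "12 -1 0 0" --pt "12 -1 0 0" --pt "12 -1 0 0"

```text
time: 3.95
ee_pos: [0.5537, 0.2654, 0.1137]
eef_rot: [0.705, 0.067, -0.703, 0.067]
ft_force: [1.0, 0.1, -0.1]
width: 0.0565
```

```bash
python3 - <<'E'
from h import *
stat(); plan([.5534,.2644,.07],191.3)
for n in ("side",):
    im=r.camera(n); cv2.imwrite(f"pics/{n}2.png",im[:,:,::-1])
crop('pics/side2.png',200,80,130,100,6,'pics/d3.png')
plan([.5534,.2644,.07],191.3)
E
```

```text
t 3.95 tcp [0.5537 0.2654 0.1137] x [ 0.0023  0.0012 -1.    ] y [ 0.1888 -0.982  -0.0007] z [-0.982  -0.1888 -0.0025] F [ 1.0157  0.0788 -0.0836] tq [ 0.0401 -0.0035  0.0222] w 0.056507814304092005 q [ 0.1384  0.5616 -0.8749  1.6058  0.4567  1.1885 -2.2146]
jaw yaw -79.11967954267503 world dyaw 0.4196795426750555
tcp [0.5537 0.2654 0.1137] shift cm [4.3701 0.0968 0.0581] twist [np.float64(-0.0839359085350111)] t 3.95
jaw yaw -79.12793118890355 world dyaw 0.4279311889035853
tcp [0.5538 0.2654 0.1138] shift cm [4.3775 0.091  0.07  ] twist [np.float64(-0.08558623778071706)] t 4.0
```

View pics/d3.png

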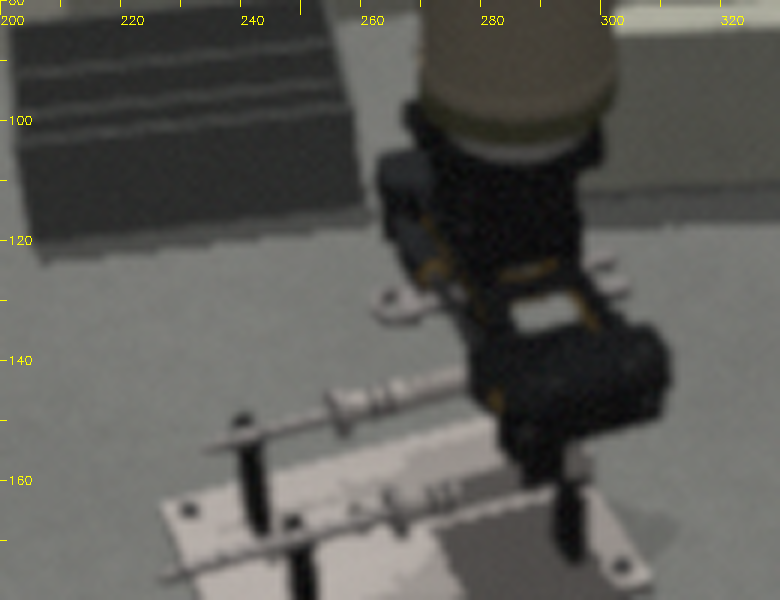

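>>> drive_tool --pt "1 0.1 0.6 0" --pt "2 0.1 0.6 0" --pt "3 0.1 0.6 0" --pt "3.8 0.1 0.6 0" --pt "4.4 0.1 0.6 0" --pt "4.4 0.1 0.6 0" --pt "4.4 0.1 0.6 0"

```text
time: 4.58
ee_pos: [0.5471, 0.2625, 0.0673]
eef_rot: [-0.704, -0.067, 0.704, -0.067]
ft_force: [-0.8, -0.3, 0.3]
width: 0.0563
```

>>> drive_tool --pt "0 0 0 0" --pt "0 0 0 0" --pt "0 0 0 0" --pt "0 0 0 0" --pt "0 0 0 0" --pt "0 0 0 0" --pt "0 0 0 0" --pt "0 0 0 0" --grip 255 --force 3

```text
time: 5.25
ee_pos: [0.5472, 0.2624, 0.0676]
eef_rot: [0.704, 0.067, -0.704, 0.067]
ft_force: [0.3, -0.4, 0.3]
width: 0.0155
```

```bash
python3 - <<'E'
from h import *
stat()
im=r.camera("side"); cv2.imwrite(f"pics/side3.png",im[:,:,::-1])
crop('pics/side3.png',210,110,110,80,7,'pics/d4.png')
E
```

```text
t 5.25 tcp [0.5472 0.2624 0.0676] x [ 0.0001 -0.0001 -1.    ] y [ 0.1887 -0.982   0.0001] z [-0.982  -0.1887 -0.0001] F [ 0.2983 -0.3643  0.2824] tq [-0.027   0.056   0.0131] w 0.015500549732776802 q [ 0.126   0.6007 -0.8496  1.6592  0.4939  1.1101 -2.2435]
```

View pics/d4.png

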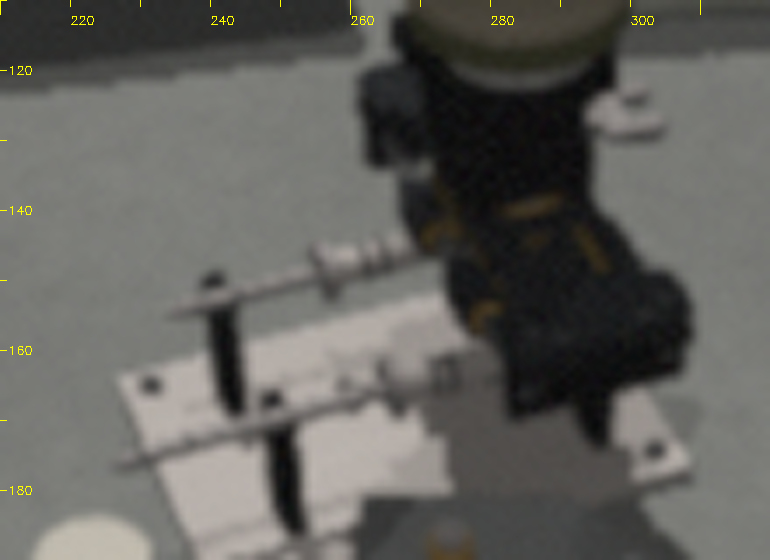

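>>> drive_tool --pt "-0.5 0 0 0" --pt "-1 0 0 0" --pt "-1.5 0 0 0" --pt "-2 0 0 0" --pt "-2.5 0 0 0" --pt "-3 0 0 0" --pt "-3 0 0 0" --pt "-3 0 0 0"

```text
time: 5.97
ee_pos: [0.5475, 0.2624, 0.0979]
eef_rot: [0.704, 0.067, -0.704, 0.067]
ft_force: [0.2, 0.5, -1.2]
width: 0.0158
```

```bash
python3 - <<'E'
from h import *
stat()
im=r.camera("side"); cv2.imwrite(f"pics/side4.png",im[:,:,::-1])
crop('pics/side4.png',210,110,110,80,7,'pics/d5.png')
E
```

```text
t 5.9667 tcp [0.5475 0.2624 0.0979] x [ 0.0009  0.0002 -1.    ] y [ 0.1885 -0.9821 -0.    ] z [-0.9821 -0.1885 -0.001 ] F [ 0.2251  0.4686 -1.191 ] tq [ 0.0572 -0.0191  0.0138] w 0.015822993044116475 q [ 0.1409  0.5663 -0.8702  1.6366  0.4648  1.1578 -2.2241]
```

View pics/d5.png

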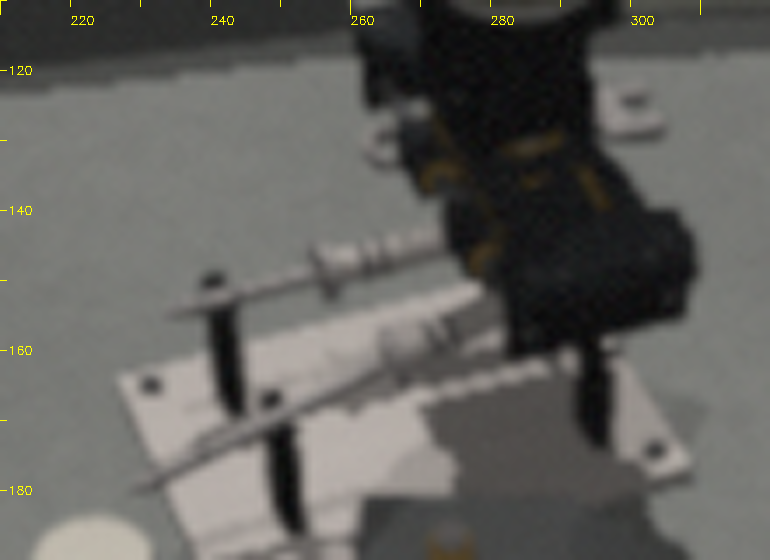

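>>> drive_tool --pt "-0.5 0 0 0" --pt "-1 0 0 0" --pt "-1.5 0 0 0" --pt "-2 0 0 0" --pt "-2.5 0 0 0" --pt "-3 0 0 0" --pt "-3.5 0 0 0" --pt "-4 0 0 0" --pt "-4.5 0 0 0" --pt "-5 0 0 0" --pt "-5.5 0 0 0" --pt "-6 0 0 0" --pt "-6.5 0 0 0" --pt "-7 0 0 0" --pt "-7.5 0 0 0" --pt "-8 0 0 0" --pt "-8.2 0 0 0" --pt "-8.2 0 0 0" --pt "-8.2 0 0 0"

```text
time: 7.6
ee_pos: [0.5472, 0.2624, 0.1795]
eef_rot: [0.704, 0.067, -0.704, 0.067]
ft_force: [-0.5, 0.3, -1.1]
width: 0.0155
```

>>> drive_tool --pt "0 0 0 0" --pt "0 0 0 0" --pt "0 0 0 0" --force 25

```text
time: 7.85
ee_pos: [0.547, 0.2623, 0.1793]
eef_rot: [-0.704, -0.067, 0.704, -0.067]
ft_force: [-0.1, -0.3, -1.6]
width: 0.0146
```

```bash
python3 - <<'E'
from h import *
stat()
im=r.camera("side"); cv2.imwrite(f"pics/side5.png",im[:,:,::-1])
crop('pics/side5.png',210,110,110,80,7,'pics/d6.png')
im=r.camera("top"); cv2.imwrite(f"pics/top5.png",im[:,:,::-1])
crop('pics/top5.png',160,165,110,100,6,'pics/d7.png')
E
```

```text
t 7.85 tcp [0.547  0.2623 0.1793] x [-0.0003 -0.0002 -1.    ] y [ 0.1887 -0.982   0.0002] z [-0.982  -0.1887  0.0004] F [-0.1468 -0.2578 -1.5994] tq [-0.0449 -0.0145 -0.0025] w 0.014565978186617812 q [ 0.1707  0.4872 -0.9136  1.5561  0.3954  1.2947 -2.1766]
```

View pics/d6.png

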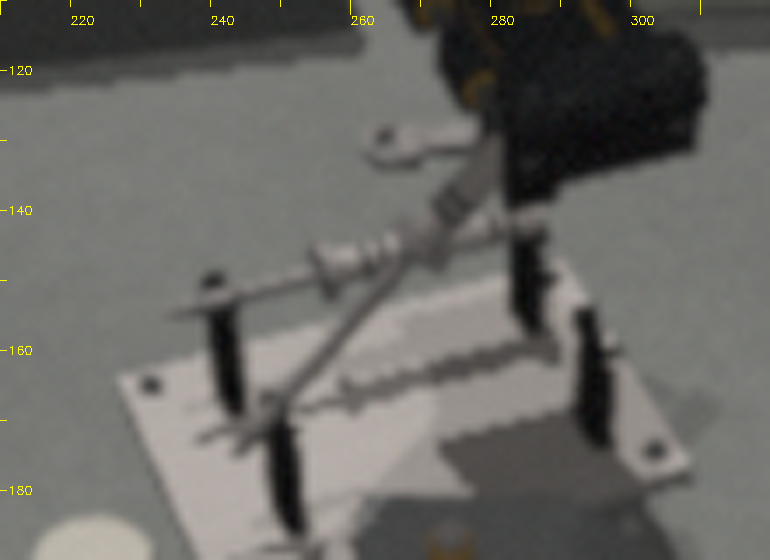

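View pics/d7.png

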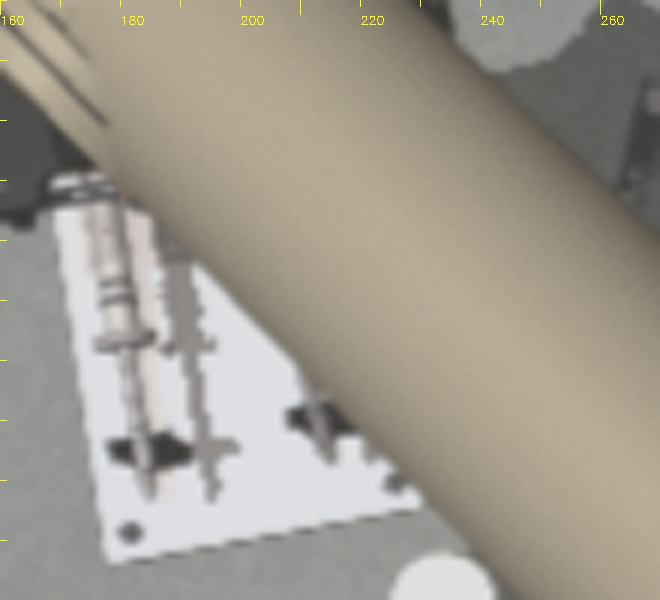

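```bash
python3 - <<'E'
from h import *
tip,e=tri((160+332/6-.5,165+460/6-.5),(210+236/7-.5,110+453/7-.5))
col=None
tcp=r.read_state()['ee_pos'];d=tip-tcp
print(tip,e,np.linalg.norm(d),np.degrees(np.arctan2(-d[2],np.hypot(d[0],d[1]))),np.degrees(np.arctan2(d[1],d[0])))
# also along-rod fit in side image: rod plane vertical thru tcp dir 191.3
n=np.array([-np.sin(np.radians(191.3)),np.cos(np.radians(191.3)),0]);u=np.array([np.cos(np.radians(191.3)),np.sin(np.radians(191.3)),0])
for p in [(280,400),(340,322),(407,255),(236,453),(425,245),(460,192),(485,160)]:
    o,dd=ray('side',(210+p[0]/7-.5,110+p[1]/7-.5)); s=((tcp-o)@n)/(dd@n);q=o+s*dd; print((q-tcp)@u,q[2]-tcp[2])
E
```

```text
[0.4223 0.2378 0.055 ] 0.0006154451401903632 0.1778465730523864 44.38367151472305 -168.83393322546004
0.10651488829211334 -0.10107013379315527
0.07846619511403168 -0.0674094227882252
0.0485528915354722 -0.04143908697085924
0.12748689921779932 -0.12408277635670556
0.040746811541172726 -0.03868591763281509
0.02526253315157916 -0.01624818647318854
0.014457421719014278 -0.0034421881587994307
```

>>> drive_tool --pt "-1 0 0 0" --pt "-3 0 0 0" --pt "-5 0 0 0" --pt "-7 0 0 0" --pt "-9 0 0 0" --pt "-11 0 0 0" --pt "-13 0 0 0" --pt "-15 1 -0.4 0.2" --pt "-15 3 -1.3 0.5" --pt "-15 6 -2.5 1" --pt "-15 9 -3.8 1.5" --pt "-15 12 -5 2" --pt "-15 15 -6.3 2.5" --pt "-15 18 -7.6 3" --pt "-15 21 -8.8 3.5" --pt "-15 24 -10 4" --pt "-15 27 -11.3 4.5" --pt "-15 28.8 -12.1 4.7" --pt "-15 28.8 -12.1 4.7" --pt "-15 28.8 -12.1 4.7"

```text
time: 9.62
ee_pos: [0.7208, 0.0002, 0.3285]
eef_rot: [-0.702, 0.079, 0.703, 0.079]
ft_force: [-0.8, -0.3, -0.8]
width: 0.0145
```

>>> drive_tool --pt "0 0 0 0" --pt "0 0 0 0"

```text
time: 9.78
ee_pos: [0.7199, 0.0034, 0.3297]
eef_rot: [-0.703, 0.077, 0.703, 0.077]
ft_force: [-0.6, 0.2, -0.7]
width: 0.0149
```

```bash
python3 - <<'E'
from h import *
stat(); plan([.7206,.0024,.2957],167.9)
im=r.camera("side"); cv2.imwrite(f"pics/side6.png",im[:,:,::-1])
crop('pics/side6.png',240,100,120,110,6,'pics/d8.png')
im=r.camera("top"); cv2.imwrite(f"pics/top6.png",im[:,:,::-1])
crop('pics/top6.png',230,90,120,130,5,'pics/d9.png')
E
```

```text
t 9.7833 tcp [0.7199 0.0034 0.3297] x [-0.      0.0003 -1.    ] y [-0.2171 -0.9761 -0.0003] z [-0.9761  0.2171  0.0001] F [-0.6031  0.1585 -0.7158] tq [ 0.0459 -0.0532 -0.0038] w 0.014860708826554188 q [ 0.3246  0.629  -0.7419  0.9647  0.4109  1.675  -2.0575]
jaw yaw -102.53942742633343 world dyaw 0.4394274263333955
tcp [0.7199 0.0034 0.3297] shift cm [ 3.4033  0.0802 -0.0888] twist [np.float64(-0.0878854852666791)] t 9.7833
```

View pics/d8.png

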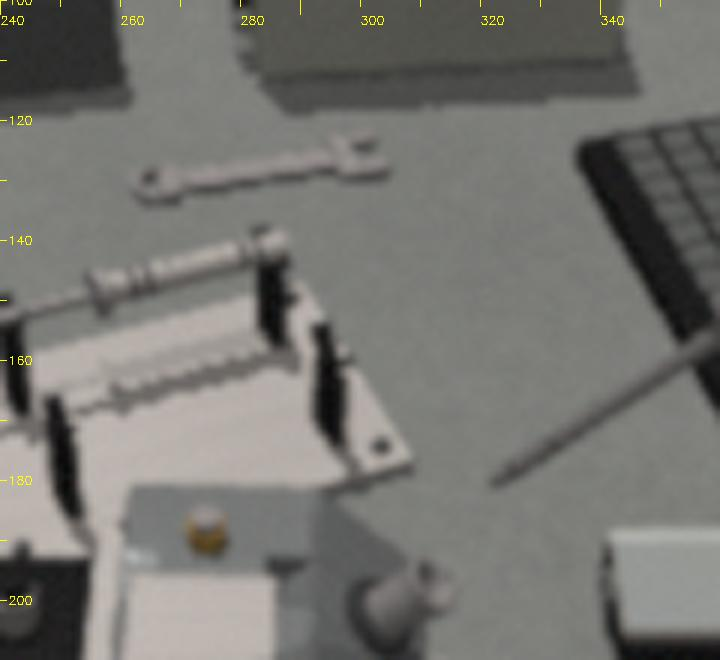

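View pics/d9.png

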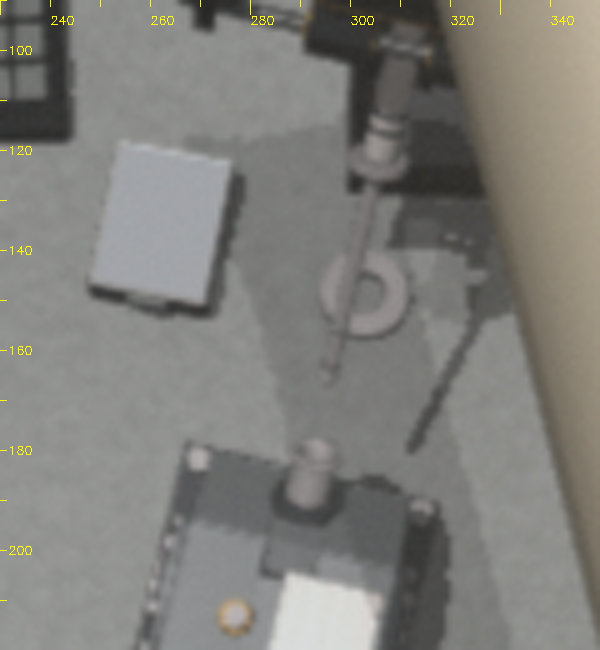

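```bash
python3 - <<'E'
from h import *
crop('pics/side6.png',310,90,120,100,6,'pics/d8.png')
tip,e=tri((230+328/5-.5,90+380/5-.5),(240+496/6-.5,100+482/6-.5))
tcp=np.array([.7199,.0034,.3297]);d=tip-tcp
print(tip,e,d,np.linalg.norm(d),np.degrees(np.arctan2(-d[2],np.hypot(d[0],d[1]))),np.degrees(np.arctan2(d[1],d[0])))
E
```

```text
[0.5979 0.0305 0.2058] 0.001401406961626741 [-0.122   0.0271 -0.1239] 0.17602067528208334 44.7539348471945 167.49848852334773
```

View pics/d8.png

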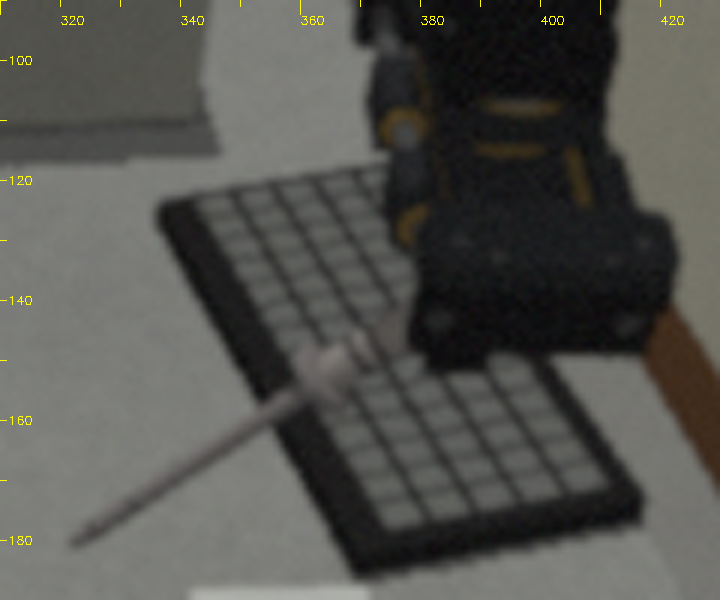

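```bash
python3 - <<'E'
from h import *
crop('pics/side6.png',295,185,30,25,20,'pics/e1.png')
crop('pics/top6.png',280,155,30,40,15,'pics/e2.png')
a=cv2.imread('pics/e1.png');b=cv2.imread('pics/e2.png')
H=max(a.shape[0],b.shape[0]);o=np.zeros((H,a.shape[1]+b.shape[1],3),np.uint8);o[:a.shape[0],:a.shape[1]]=a;o[:b.shape[0],a.shape[1]:]=b
cv2.imwrite('pics/e3.png',o);print(o.shape)
E
```

```text
(600, 1050, 3)
```

View pics/e1.png

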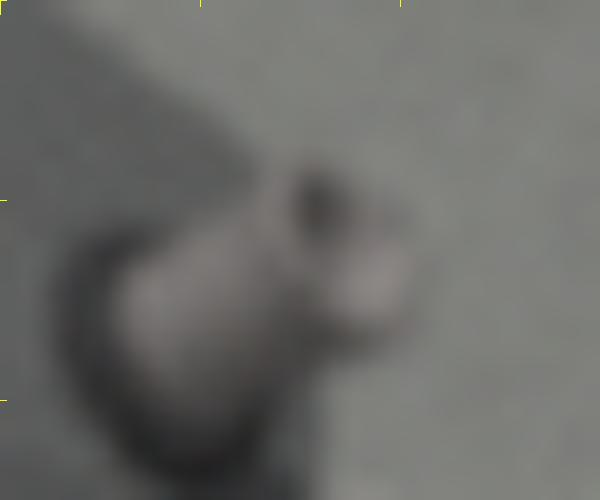

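View pics/e2.png

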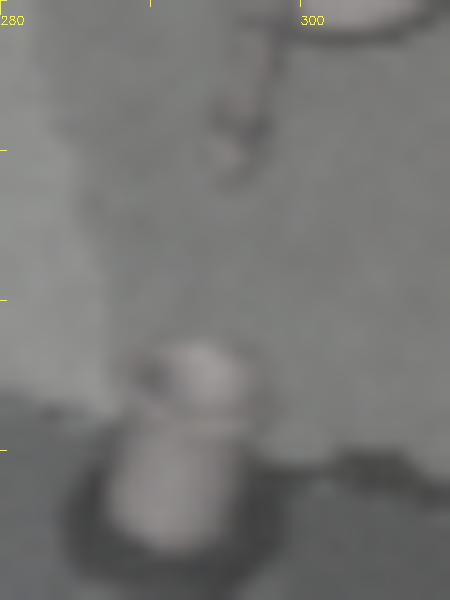

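```bash
python3 - <<'E'
from h import *
M,e=tri((292.6,180.1),(311.5,197.5)); print('mouth',M,e)
tip,_=tri((295.1,165.6),(322.2,179.9)); print(tip)
a=np.array([np.cos(np.radians(45))*np.cos(np.radians(-12.1)),np.cos(np.radians(45))*np.sin(np.radians(-12.1)),np.sqrt(.5)])
d=tip-M; s=d@a; print('along',s,'off',d-s*a)
M2=np.array([.5752,.0333,.15])
for MM in(M,M2):
    tgt=MM+.008*a; sh=tgt-tip
    st=r.read_state();X=R.from_quat(st['eef_rot']).as_matrix(); print('shift tool cm',X.T@sh*100,'insert dir tool',X.T@(-a))
E
```

```text
mouth [0.5756 0.0335 0.1446] 0.0004898633156530725
[0.5978 0.0304 0.2055]
along 0.05890099160512176 off [-0.0185  0.0056  0.0192]
shift tool cm [5.5215 0.1769 1.677 ] insert dir tool [0.7069 0.0055 0.7073]
shift tool cm [4.9862 0.2076 1.7063] insert dir tool [0.7069 0.0055 0.7073]
```

>>> drive_tool --pt "0.8 0.1 0.3 0" --pt "1.6 0.2 0.6 0" --pt "2.4 0.2 0.9 0" --pt "3.2 0.2 1.2 0" --pt "4 0.2 1.4 0" --pt "4.6 0.2 1.4 0" --pt "4.8 0.2 1.4 0" --pt "4.8 0.2 1.4 0"

```text
time: 10.55
ee_pos: [0.7061, 0.0035, 0.2811]
eef_rot: [-0.703, 0.078, 0.703, 0.078]
ft_force: [-0.2, -0.3, -0.8]
width: 0.0148
```

```bash
python3 - <<'E'
from h import *
stat()
im=r.camera("side"); cv2.imwrite(f"pics/side7.png",im[:,:,::-1])
crop('pics/side7.png',295,165,50,45,15,'pics/e1.png')
im=r.camera("top"); cv2.imwrite(f"pics/top7.png",im[:,:,::-1])
crop('pics/top7.png',275,155,40,40,15,'pics/e2.png')
E
```

```text
t 10.55 tcp [0.7061 0.0035 0.2811] x [-0.0006 -0.0003 -1.    ] y [-0.2183 -0.9759  0.0004] z [-0.9759  0.2183  0.0006] F [-0.1752 -0.3309 -0.823 ] tq [ 0.025  -0.0499 -0.0153] w 0.014846371097863896 q [ 0.3722  0.6056 -0.7505  1.1108  0.3988  1.5634 -2.0762]
```

View pics/e1.png

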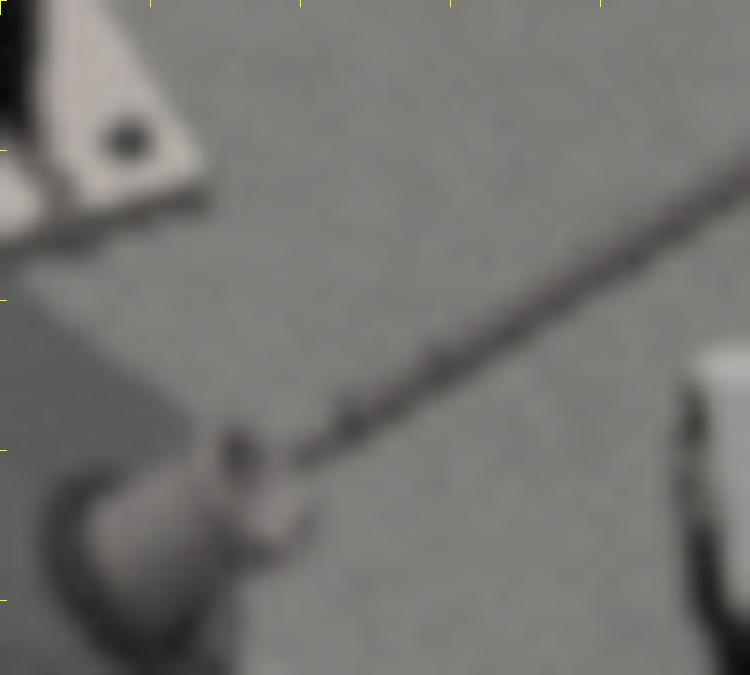

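View pics/e2.png

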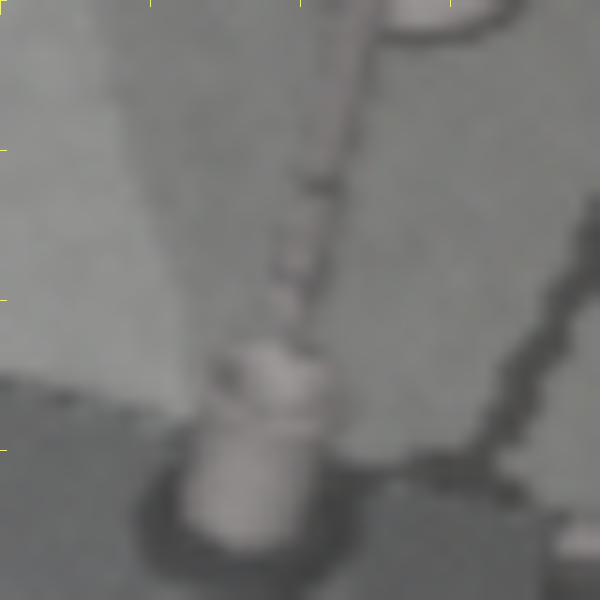

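>>> drive_tool --pt "0.3 0 0.2 0" --pt "0.7 0 0.6 0" --pt "1.1 0 1 0" --pt "1.5 0 1.4 0" --pt "1.9 0 1.8 0" --pt "2.3 0 2.2 0" --pt "2.3 0 2.2 0"

```text
time: 11.23
ee_pos: [0.6837, 0.0085, 0.2577]
eef_rot: [-0.702, 0.078, 0.703, 0.077]
ft_force: [-0.6, 0.7, -1.4]
width: 0.015
```

```bash
python3 - <<'E'
from h import *
stat()
im=r.camera("side"); cv2.imwrite(f"pics/side8.png",im[:,:,::-1])
crop('pics/side8.png',295,150,70,55,11,'pics/e1.png')
im=r.camera("top"); cv2.imwrite(f"pics/top8.png",im[:,:,::-1])
crop('pics/top8.png',275,115,50,80,7,'pics/e2.png')
stat()
E
```

```text
t 11.2333 tcp [0.6837 0.0085 0.2577] x [-0.0012 -0.0004 -1.    ] y [-0.2181 -0.9759  0.0007] z [-0.9759  0.2181  0.0011] F [-0.6042  0.662  -1.4394] tq [-0.0057 -0.0359 -0.0156] w 0.014988477075112035 q [ 0.4087  0.5651 -0.7639  1.2245  0.3807  1.4949 -2.093 ]
t 11.3333 tcp [0.6846 0.0082 0.2586] x [ 0.     -0.0003 -1.    ] y [-0.2187 -0.9758  0.0003] z [-0.9758  0.2187 -0.0001] F [ 1.0277  0.3975 -1.1625] tq [-0.0144 -0.0088 -0.0215] w 0.014593895808024178 q [ 0.4083  0.5657 -0.7636  1.2217  0.3812  1.4958 -2.0928]
```

View pics/e1.png

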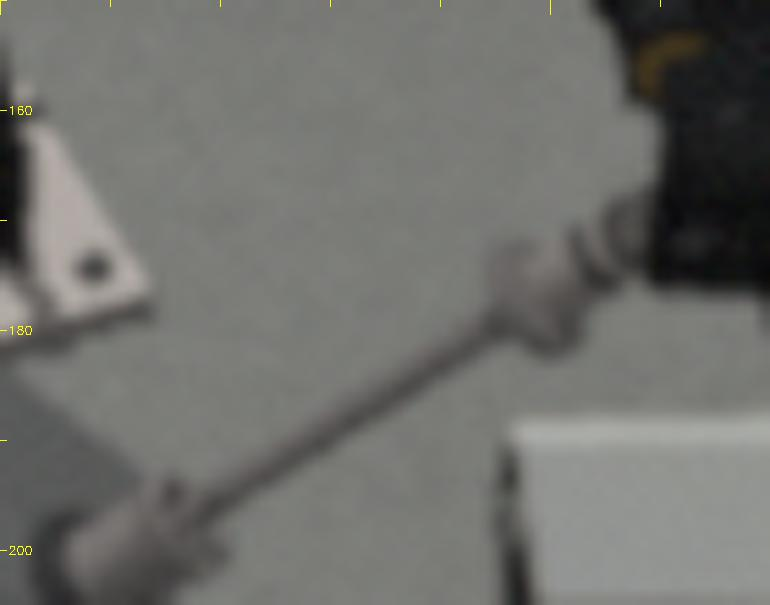

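View pics/e2.png

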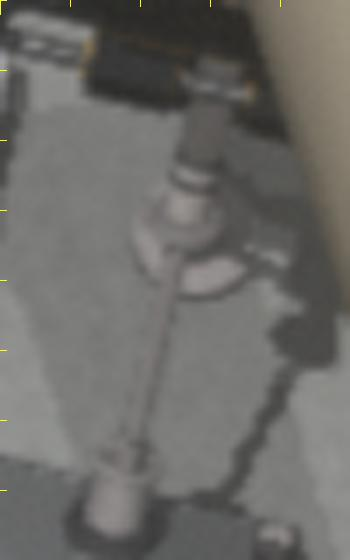

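>>> drive_tool --pt "0.4 0 0.4 0" --pt "0.8 0 0.8 0" --pt "1.2 0 1.2 0" --pt "1.6 0 1.6 0" --pt "2 0 2 0" --pt "2.4 0 2.4 0" --pt "2.8 0 2.8 0" --pt "3.2 0 3.2 0" --pt "3.6 0 3.6 0" --pt "4.0 0 4 0" --pt "4.2 0 4.2 0" --pt "4.2 0 4.2 0"

```text
time: 12.33
ee_pos: [0.6432, 0.0175, 0.2161]
eef_rot: [-0.703, 0.078, 0.703, 0.078]
ft_force: [-0.2, 0.2, -1.6]
width: 0.0143
```

```bash
python3 - <<'E'
from h import *
stat()
im=r.camera("side"); cv2.imwrite(f"pics/side9.png",im[:,:,::-1])
crop('pics/side9.png',285,145,70,65,10,'pics/e1.png')
stat()
E
```

```text
t 12.3333 tcp [0.6432 0.0175 0.2161] x [-0.0007 -0.0003 -1.    ] y [-0.2184 -0.9759  0.0004] z [-0.9759  0.2184  0.0006] F [-0.1684  0.2015 -1.6059] tq [ 0.0331 -0.096   0.0128] w 0.014314052581468704 q [ 0.4631  0.4997 -0.7849  1.4098  0.3526  1.3763 -2.119 ]
t 12.3833 tcp [0.6436 0.0174 0.2165] x [-0.0001 -0.0002 -1.    ] y [-0.2186 -0.9758  0.0002] z [-0.9758  0.2186 -0.    ] F [ 0.5721 -0.7913 -1.4271] tq [ 0.049  -0.0332 -0.0031] w 0.014656679156776388 q [ 0.463   0.4999 -0.7849  1.4087  0.3527  1.3767 -2.1189]
```

View pics/e1.png

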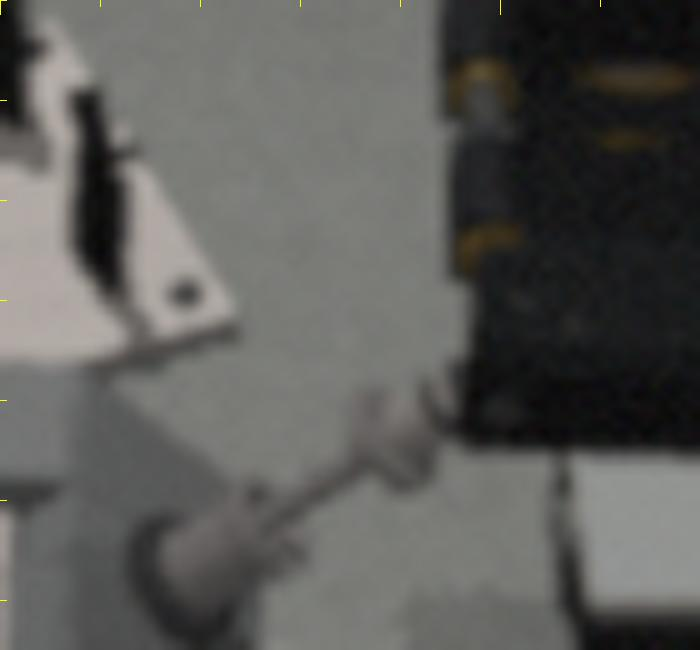

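>>> drive_tool --pt "0.4 0 0.4 0" --pt "0.8 0 0.8 0" --pt "1.2 0 1.2 0" --pt "1.6 0 1.6 0" --pt "1.9 0 1.9 0" --pt "2.1 0 2.1 0" --pt "2.3 0 2.3 0" --pt "2.3 0 2.3 0"

```text
time: 13.05
ee_pos: [0.6209, 0.0226, 0.1932]
eef_rot: [-0.703, 0.078, 0.703, 0.078]
ft_force: [0.3, -0.6, -1.0]
width: 0.0146
```

>>> drive_tool --pt "0.1 0 0.1 0" --pt "0.2 0 0.2 0" --pt "0.3 0 0.3 0" --pt "0.3 0 0.3 0"

```text
time: 13.38
ee_pos: [0.6182, 0.0233, 0.1904]
eef_rot: [-0.703, 0.078, 0.703, 0.078]
ft_force: [0.7, 0.3, -2.2]
width: 0.0146
```

```bash
python3 - <<'E'
from h import *
stat()
im=r.camera("side"); cv2.imwrite(f"pics/side10.png",im[:,:,::-1])
crop('pics/side10.png',285,145,70,65,10,'pics/e1.png')
stat()
E
```

```text
t 13.3833 tcp [0.6182 0.0233 0.1904] x [-0.0002 -0.0001 -1.    ] y [-0.2184 -0.9759  0.0001] z [-0.9759  0.2184  0.0001] F [ 0.7027  0.3348 -2.1678] tq [ 0.0185 -0.0877  0.0044] w 0.014564716848522799 q [ 0.4893  0.4648 -0.7962  1.5138  0.3384  1.3058 -2.1338]
t 13.4333 tcp [0.6183 0.0232 0.1905] x [-0.     -0.0001 -1.    ] y [-0.2185 -0.9758  0.0001] z [-0.9758  0.2185  0.    ] F [-0.218  -0.6851 -1.1215] tq [ 0.0868 -0.0457  0.0309] w 0.014582852576453297 q [ 0.4894  0.4649 -0.7961  1.5134  0.3385  1.3059 -2.1337]
```

View pics/e1.png

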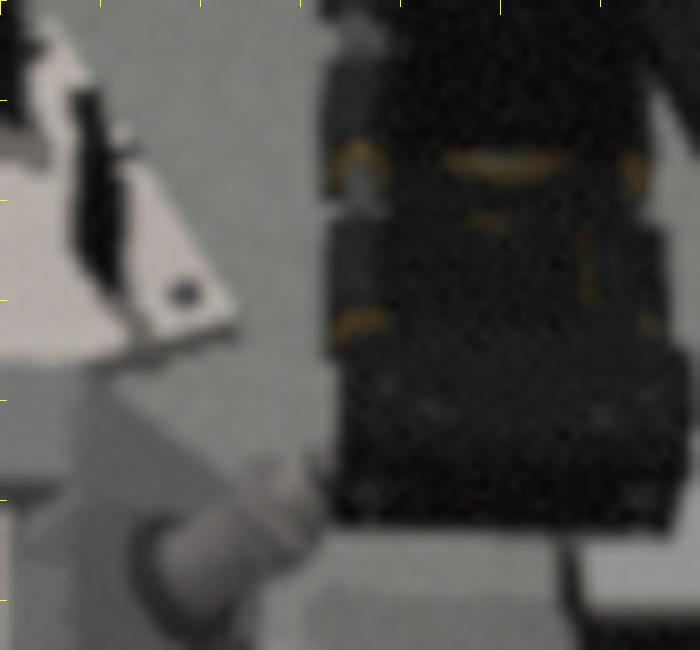

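>>> drive_tool --pt "0.1 0 0.1 0" --pt "0.2 0 0.2 0" --pt "0.2 0 0.2 0"

```text
time: 13.68
ee_pos: [0.6176, 0.0234, 0.1896]
eef_rot: [0.704, -0.078, -0.702, -0.078]
ft_force: [5.3, -0.2, 3.8]
width: 0.0146
```

>>> drive_tool --pt "0.1 0 0.1 0" --pt "0.2 0 0.2 0" --pt "0.2 0 0.2 0"

```text
time: 13.93
ee_pos: [0.6177, 0.0233, 0.1893]
eef_rot: [0.706, -0.078, -0.7, -0.078]
ft_force: [10.4, -2.6, 9.5]
width: 0.0144
```

```bash
python3 - <<'E'
from h import *
stat()
im=r.camera("side"); cv2.imwrite(f"pics/side11.png",im[:,:,::-1])
crop('pics/side11.png',285,145,70,65,10,'pics/e1.png')
stat()
E
```

```text
t 13.9333 tcp [0.6177 0.0233 0.1893] x [ 0.0086 -0.0005 -1.    ] y [-0.22   -0.9755 -0.0014] z [-0.9755  0.22   -0.0085] F [10.4087 -2.6293  9.5149] tq [-0.4965 -2.1402 -0.0076] w 0.014361547264598946 q [ 0.4935  0.4582 -0.7976  1.5247  0.3382  1.2923 -2.1361]
t 13.9833 tcp [0.6176 0.0233 0.1893] x [ 0.0084 -0.0005 -1.    ] y [-0.22   -0.9755 -0.0014] z [-0.9755  0.22   -0.0083] F [12.1288 -2.83    8.8793] tq [-0.4931 -2.2048  0.0038] w 0.01449664503472031 q [ 0.4934  0.4582 -0.7976  1.5246  0.3382  1.2925 -2.1361]
```

View pics/e1.png

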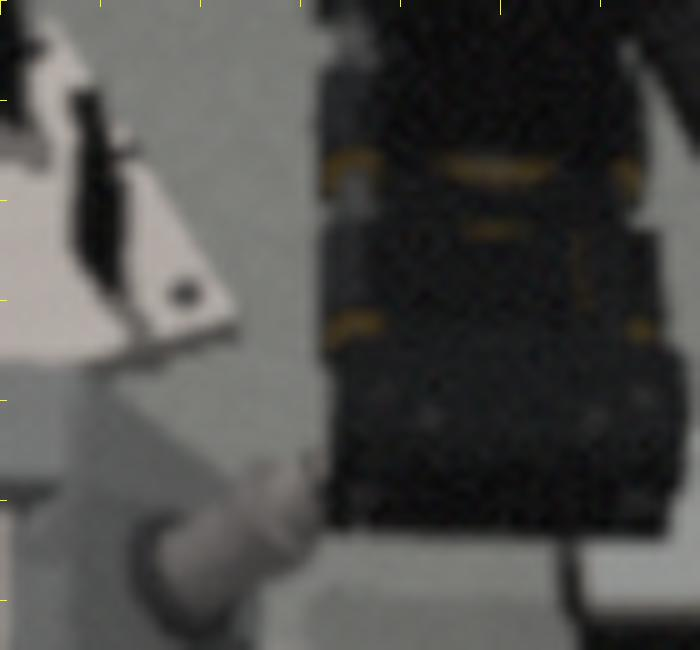

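>>> drive_tool --pt "0 0 0 0" --pt "0 0 0 0" --pt "0 0 0 0" --pt "0 0 0 0"

```text
time: 14.32
ee_pos: [0.6177, 0.0233, 0.1893]
eef_rot: [0.706, -0.078, -0.7, -0.078]
ft_force: [10.1, -2.5, 8.8]
width: 0.0148
```

>>> drive_tool --pt "-0.4 0 -0.4 0" --pt "-1 0 -1 0" --pt "-1.7 0 -1.7 0" --pt "-2.4 0 -2.4 0" --pt "-3.1 0 -3.1 0" --pt "-3.8 0 -3.8 0" --pt "-4.5 0 -4.5 0" --pt "-5.2 0 -5.2 0" --pt "-5.9 0 -5.9 0" --pt "-6.6 0 -6.6 0" --pt "-7.3 0 -7.3 0" --pt "-8 0 -8 0" --pt "-8.7 0 -8.7 0" --pt "-9.4 0 -9.4 0" --pt "-10.1 0 -10.1 0" --pt "-10.8 0 -10.8 0" --pt "-11.5 0 -11.5 0" --pt "-12 0 -12 0" --pt "-13 0 -12 0" --pt "-13 0 -12 0"

```text
time: 15.98
ee_pos: [0.7318, -0.0017, 0.3181]
eef_rot: [0.703, -0.077, -0.703, -0.078]
ft_force: [0.9, -0.1, -0.6]
width: 0.0148
```

```bash
python3 - <<'E'
from h import *
stat()
im=r.camera("side"); cv2.imwrite(f"pics/side12.png",im[:,:,::-1])
crop('pics/side12.png',290,100,120,110,6,'pics/e1.png')
im=r.camera("top"); cv2.imwrite(f"pics/top12.png",im[:,:,::-1])
crop('pics/top12.png',260,90,60,100,6,'pics/e2.png')
stat()
E
```

```text
t 15.9833 tcp [ 0.7318 -0.0017  0.3181] x [ 0.0008  0.0008 -1.    ] y [-0.2185 -0.9758 -0.0009] z [-0.9758  0.2185 -0.0006] F [ 0.8873 -0.0997 -0.5532] tq [ 0.04   -0.0939 -0.0058] w 0.014757299006633829 q [ 0.3173  0.6573 -0.7339  0.9445  0.4231  1.6664 -2.0503]
t 16.0833 tcp [ 0.7314 -0.0018  0.3168] x [ 0.      0.0002 -1.    ] y [-0.2181 -0.9759 -0.0002] z [-0.9759  0.2181  0.    ] F [-0.5133  0.8127 -1.4985] tq [-0.0231 -0.0307  0.0113] w 0.014506757795775233 q [ 0.318   0.6571 -0.7337  0.9478  0.4231  1.6644 -2.0506]
```

View pics/e1.png

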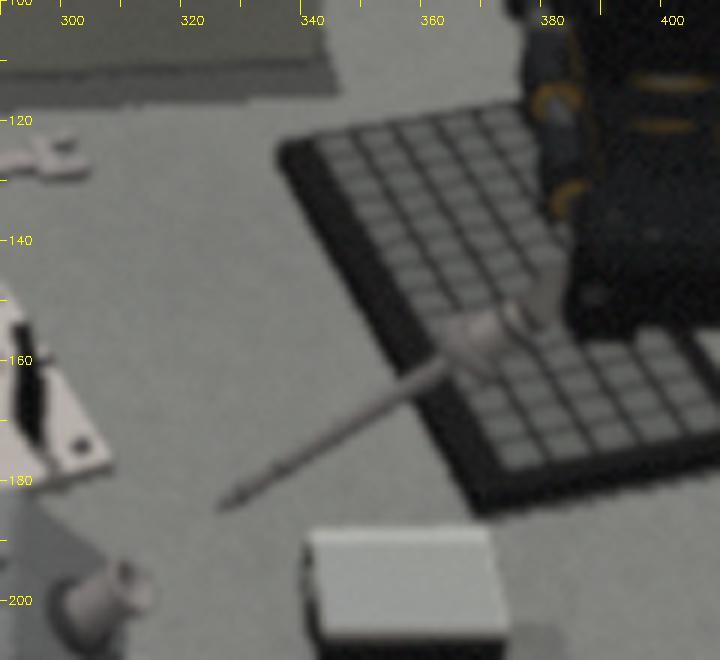

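View pics/e2.png

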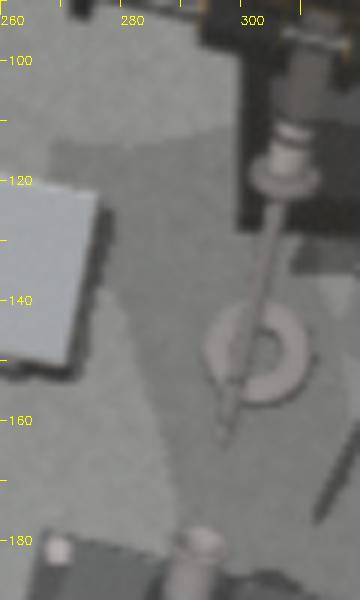

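>>> drive_tool --pt "-1 -1 1 -0.2" --pt "-2 -3 3 -0.6" --pt "-2 -5 5.5 -1.1" --pt "-2 -7.3 8 -1.6" --pt "-2 -9.6 10.5 -2.1" --pt "-2 -11.9 13 -2.6" --pt "-2 -14.2 15.5 -3.1" --pt "-2 -16.5 18 -3.6" --pt "-2 -18.8 20.5 -4.1" --pt "-2 -20.6 22.5 -4.5" --pt "-2 -21.8 23.8 -4.7" --pt "-2 -21.8 23.8 -4.7" --pt "-2 -21.8 23.8 -4.7" --pt "-2 -21.8 23.8 -4.7"

```text
time: 17.25
ee_pos: [0.5478, 0.2614, 0.3364]
eef_rot: [0.704, 0.066, -0.704, 0.067]
ft_force: [-0.0, -0.0, -0.6]
width: 0.0148
```

```bash
python3 - <<'E'
from h import *
stat(); plan([.547,.2623,.1793],191.0)
im=r.camera("side"); cv2.imwrite(f"pics/side13.png",im[:,:,::-1])
crop('pics/side13.png',220,70,110,110,6,'pics/e1.png')
im=r.camera("top"); cv2.imwrite(f"pics/top13.png",im[:,:,::-1])
crop('pics/top13.png',160,165,110,100,6,'pics/e2.png')
E
```

```text
t 17.25 tcp [0.5478 0.2614 0.3364] x [ 0.0002 -0.0009 -1.    ] y [ 0.1865 -0.9825  0.0009] z [-0.9825 -0.1865 -0.    ] F [-0.0336 -0.0482 -0.6471] tq [-0.0401 -0.1067 -0.0436] w 0.014794650337028589 q [ 0.1667  0.4018 -0.9466  1.3153  0.3237  1.5827 -2.1194]
jaw yaw -79.25122647792516 world dyaw 0.2512264779251723
tcp [0.5478 0.2614 0.3364] shift cm [15.7057 -0.1187  0.0608] twist [np.float64(-0.050245295585034454)] t 17.25
```

View pics/e1.png

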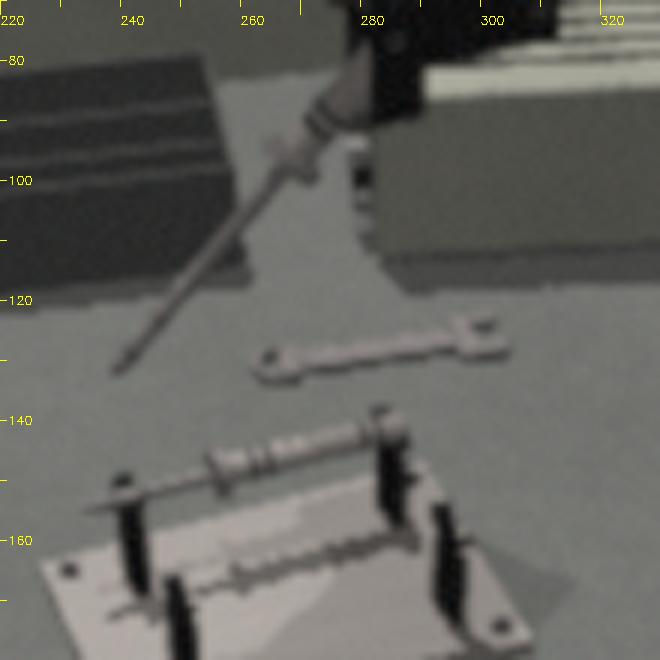

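View pics/e2.png

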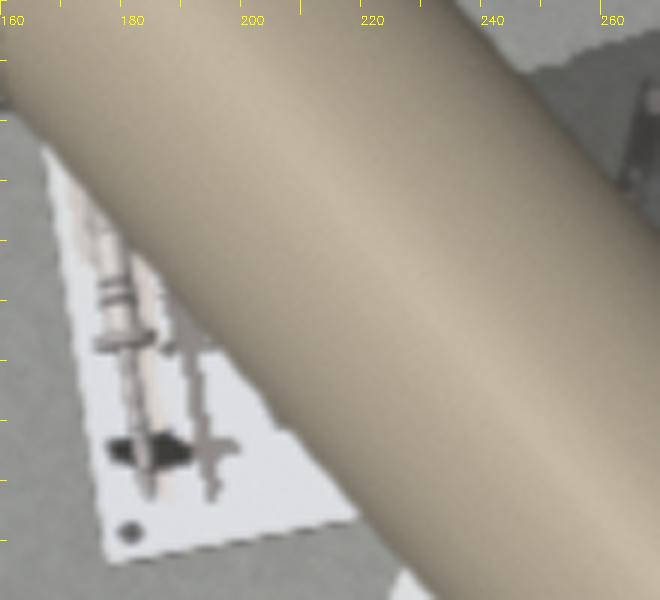

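>>> drive_tool --pt "2 -0.1 0.1 0" --pt "5 -0.1 0.1 0" --pt "8 -0.1 0.1 0" --pt "10 -0.1 0.1 0" --pt "12 -0.1 0.1 0" --pt "13 -0.1 0.1 0" --pt "13.6 -0.1 0.1 0" --pt "13.6 -0.1 0.1 0" --pt "13.6 -0.1 0.1 0"

```text
time: 18.1
ee_pos: [0.5463, 0.2634, 0.2013]
eef_rot: [0.704, 0.067, -0.704, 0.067]
ft_force: [-0.0, 0.5, -1.3]
width: 0.0151
```

```bash
python3 - <<'E'
from h import *
stat(); plan([.547,.2623,.1793],191.0)
im=r.camera("side"); cv2.imwrite(f"pics/side14.png",im[:,:,::-1])
crop('pics/side14.png',210,105,110,80,7,'pics/e1.png')
im=r.camera("top"); cv2.imwrite(f"pics/top14.png",im[:,:,::-1])
crop('pics/top14.png',160,165,110,100,6,'pics/e2.png')
E
```

```text
t 18.1 tcp [0.5463 0.2634 0.2013] x [ 0.0007  0.0004 -1.    ] y [ 0.1881 -0.9821 -0.0003] z [-0.9821 -0.1881 -0.0008] F [-0.0383  0.4731 -1.2676] tq [ 0.0568 -0.0342 -0.0429] w 0.015098383873112955 q [ 0.1734  0.4672 -0.9206  1.531   0.3782  1.3308 -2.1672]
jaw yaw -79.15558648172613 world dyaw 0.1555864817261181
tcp [0.5463 0.2634 0.2013] shift cm [ 2.2037  0.1217 -0.048 ] twist [np.float64(-0.031117296345223623)] t 18.1
```

View pics/e1.png

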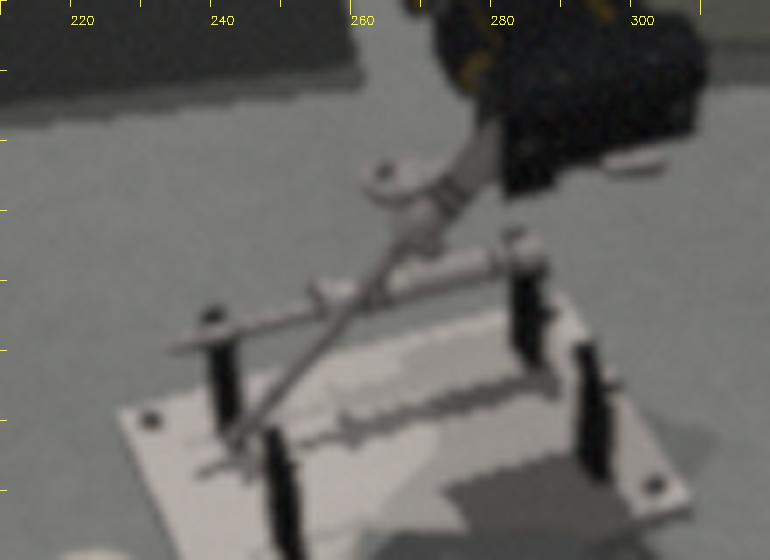

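View pics/e2.png

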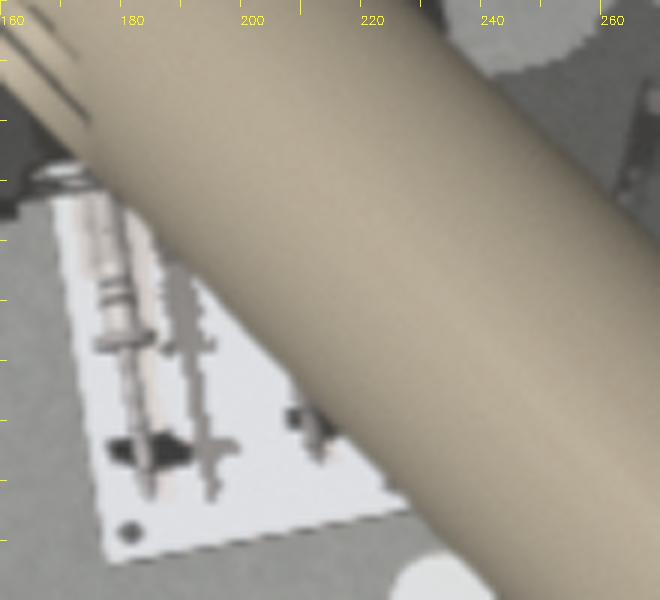

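>>> drive_tool --pt "0.4 0.2 0 0" --pt "0.8 0.2 0 0" --pt "1.2 0.2 0 0" --pt "1.6 0.2 0 0" --pt "2 0.2 0 0" --pt "2 0.2 0 0" --pt "2 0.2 0 0"

```text
time: 18.78
ee_pos: [0.546, 0.2614, 0.1802]
eef_rot: [-0.704, -0.067, 0.704, -0.067]
ft_force: [-0.1, 0.2, -1.0]
width: 0.0149
```

>>> drive_tool --pt "0 0 0 0" --pt "0 0 0 0" --pt "0 0 0 0" --force 5

```text
time: 19.03
ee_pos: [0.5462, 0.2615, 0.1807]
eef_rot: [0.704, 0.067, -0.704, 0.067]
ft_force: [-0.1, -0.7, -1.9]
width: 0.0153
```

```bash
python3 - <<'E'
from h import *
stat(); plan([.547,.2623,.0676],191.0)
im=r.camera("side"); cv2.imwrite(f"pics/side15.png",im[:,:,::-1])
crop('pics/side15.png',210,105,110,80,7,'pics/e1.png')
im=r.camera("top"); cv2.imwrite(f"pics/top15.png",im[:,:,::-1])
crop('pics/top15.png',190,215,40,40,12,'pics/e2.png')
E
```

```text
t 19.0333 tcp [0.5462 0.2615 0.1807] x [ 0.0003  0.     -1.    ] y [ 0.1887 -0.982   0.    ] z [-0.982  -0.1887 -0.0003] F [-0.0561 -0.6949 -1.9471] tq [-0.0154 -0.0157 -0.0002] w 0.015327700747295718 q [ 0.1724  0.4822 -0.9128  1.558   0.3914  1.2948 -2.1738]
jaw yaw -79.12302971509415 world dyaw 0.12302971509416238
tcp [0.5462 0.2615 0.1807] shift cm [11.3141 -0.0662 -0.0876] twist [np.float64(-0.024605943018832475)] t 19.0333
```

View pics/e1.png

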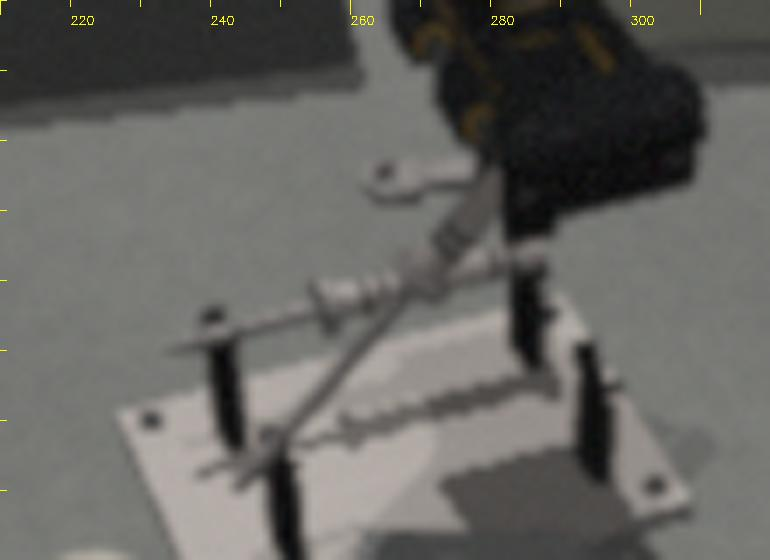

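View pics/e2.png

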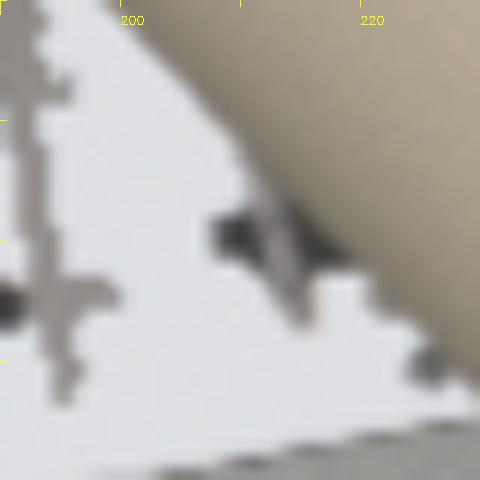

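>>> drive_tool --pt "0 0 0 0" --pt "0.3 0 0 0" --pt "0.7 0 0 0" --pt "1.1 0 0 0" --pt "1.5 0 0 0" --pt "2 0 0 0" --pt "2.5 0 0 0" --pt "3 0 0 0" --pt "3.5 0 0 0" --pt "4 0 0 0" --pt "4 0 0 0" --force 3

```text
time: 20.05
ee_pos: [0.5457, 0.2611, 0.1393]
eef_rot: [-0.703, -0.067, 0.704, -0.067]
ft_force: [-0.4, 0.3, -1.6]
width: 0.0156
```

```bash
python3 - <<'E'
from h import *
stat()
im=r.camera("side"); cv2.imwrite(f"pics/side16.png",im[:,:,::-1])
crop('pics/side16.png',210,105,110,80,7,'pics/e1.png')
E
```

```text
t 20.05 tcp [0.5457 0.2611 0.1393] x [-0.0013 -0.0007 -1.    ] y [ 0.1887 -0.982   0.0004] z [-0.982  -0.1887  0.0014] F [-0.4035  0.3078 -1.6074] tq [-0.0369  0.1163 -0.0043] w 0.015569490901518549 q [ 0.1597  0.5199 -0.8931  1.603   0.4235  1.226  -2.1962]
```

View pics/e1.png

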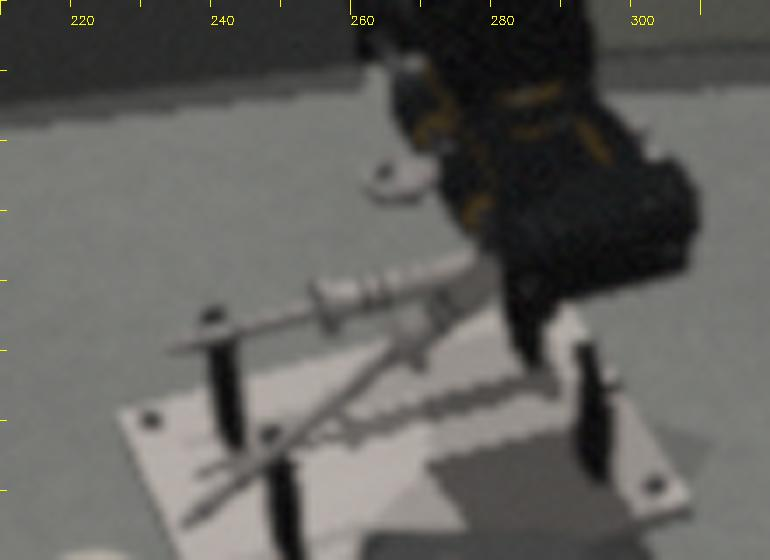

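Working as planned: the pin slides in its V block and the rod levels as the tool lowers. I'll carry on down.

>>> drive_tool --pt "0.3 0 0 0" --pt "0.7 0 0 0" --pt "1.2 0 0 0" --pt "1.7 0 0 0" --pt "2.2 0 0 0" --pt "2.7 0 0 0" --pt "3.2 0 0 0" --pt "3.7 0 0 0" --pt "4.2 0 0 0" --pt "4.7 0 0 0" --pt "5.2 0 0 0" --pt "5.6 0 0 0" --pt "5.6 0 0 0"

```text
time: 21.18
ee_pos: [0.5458, 0.2611, 0.0835]
eef_rot: [-0.704, -0.067, 0.704, -0.067]
ft_force: [0.1, 0.6, -0.8]
width: 0.0161
```

```bash
python3 - <<'E'
from h import *
stat()
im=r.camera("side"); cv2.imwrite(f"pics/side17.png",im[:,:,::-1])
crop('pics/side17.png',210,105,110,80,7,'pics/e1.png')
E
```

```text
t 21.1833 tcp [0.5458 0.2611 0.0835] x [-0.001  -0.0005 -1.    ] y [ 0.1886 -0.982   0.0003] z [-0.982  -0.1886  0.0011] F [ 0.0771  0.6472 -0.8011] tq [-0.0126  0.0689  0.0435] w 0.016149995012385558 q [ 0.1354  0.5789 -0.8595  1.6515  0.4747  1.1345 -2.2308]
```

View pics/e1.png

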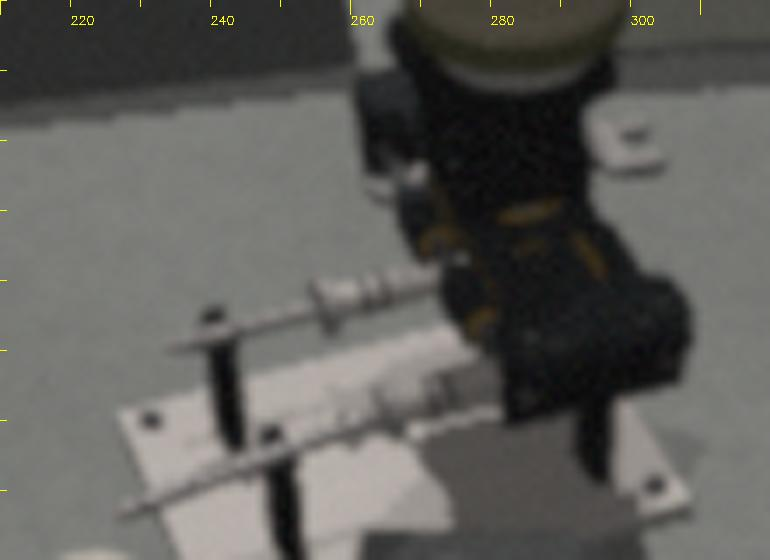

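>>> drive_tool --pt "0.3 0 0 0" --pt "0.6 0 0 0" --pt "0.9 0 0 0" --pt "1.2 0 0 0" --pt "1.5 0 0 0" --pt "1.6 0 0 0" --pt "1.6 0 0 0"

```text
time: 21.82
ee_pos: [0.5461, 0.2616, 0.0685]
eef_rot: [0.704, 0.067, -0.704, 0.067]
ft_force: [0.1, 1.1, -1.4]
width: 0.0152
```

>>> drive_tool --pt "0 0 0 0" --pt "0 0 0 0" --pt "0 0 0 0" --pt "0 0 0 0" --pt "0 0 0.5 0" --pt "-0.2 0 1 0" --pt "-0.2 0 1.5 0" --pt "-0.2 0 2 0" --pt "-0.2 0 2 0" --pt "-0.2 0 2 0" --grip 120

```text
time: 22.65
ee_pos: [0.5263, 0.2575, 0.0707]
eef_rot: [0.704, 0.067, -0.704, 0.067]
ft_force: [0.1, -0.2, 0.3]
width: 0.0457
```

```bash
python3 - <<'E'
from h import *
stat()
im=r.camera("side"); cv2.imwrite(f"pics/side18.png",im[:,:,::-1])
crop('pics/side18.png',210,105,110,80,7,'pics/e1.png')
im=r.camera("top"); cv2.imwrite(f"pics/top18.png",im[:,:,::-1])
crop('pics/top18.png',160,165,110,100,6,'pics/e2.png')
E
```

```text
t 22.65 tcp [0.5263 0.2575 0.0707] x [ 0.0004 -0.0004 -1.    ] y [ 0.1888 -0.982   0.0004] z [-0.982  -0.1888 -0.0003] F [ 0.144  -0.23    0.2593] tq [-0.0093 -0.02    0.0152] w 0.04565697784394219 q [ 0.148   0.5583 -0.8664  1.7139  0.4727  1.0923 -2.2485]
```

View pics/e1.png

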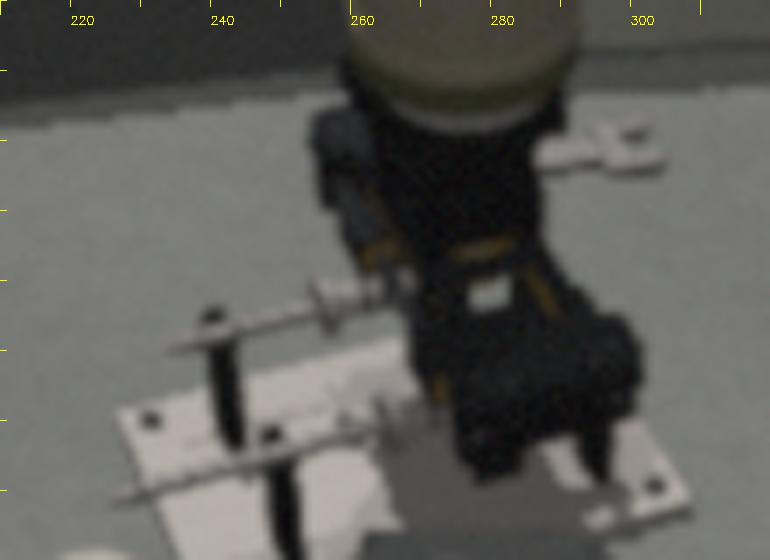

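View pics/e2.png

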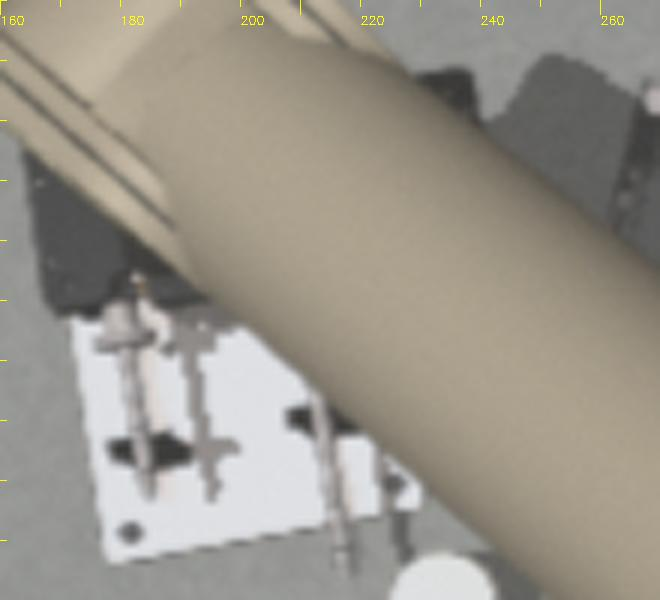

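>>> drive_tool --pt "0 0 0 0" --pt "0 0 0 0" --pt "0 0 0 0" --pt "0 0 0 0" --pt "0 0 0 0" --pt "0 0 0 0" --grip 255 --force 40

```text
time: 23.25
ee_pos: [0.5264, 0.2581, 0.0706]
eef_rot: [0.704, 0.067, -0.704, 0.067]
ft_force: [-0.3, -0.4, -0.2]
width: 0.015
```

>>> drive_tool --pt "-0.4 0 0 0" --pt "-1 0 0 0" --pt "-2 0 0 0" --pt "-4 0 0 0" --pt "-6 0 0 0" --pt "-8 0 0 0" --pt "-10 0 0 0" --pt "-12 0 0 0" --pt "-14 0 0 0" --pt "-16 0 0 0" --pt "-18 0 0 0" --pt "-18 0 0 0" --pt "-18 0 0 0"

```text
time: 24.33
ee_pos: [0.5268, 0.258, 0.252]
eef_rot: [0.705, 0.067, -0.703, 0.067]
ft_force: [-0.2, 0.0, -1.6]
width: 0.0148
```

```bash
python3 - <<'E'
from h import *
stat()
im=r.camera("side"); cv2.imwrite(f"pics/side19.png",im[:,:,::-1])
crop('pics/side19.png',190,60,130,120,5,'pics/e1.png')
im=r.camera("top"); cv2.imwrite(f"pics/top19.png",im[:,:,::-1])
crop('pics/top19.png',160,165,110,110,6,'pics/e2.png')
rp=np.array([.4447,-.2986,.09])
for yaw in (225,215,235):
    u=np.array([np.cos(np.radians(yaw)),np.sin(np.radians(yaw)),0])
    plan(rp-.158*u,yaw); plan(rp-.208*u,yaw)
E
```

```text
t 24.3333 tcp [0.5268 0.258  0.252 ] x [ 0.0024  0.0006 -1.    ] y [ 0.1888 -0.982  -0.0001] z [-0.982  -0.1888 -0.0024] F [-0.1551  0.0117 -1.608 ] tq [ 0.015   0.0021 -0.0134] w 0.014812376545162629 q [ 0.2163  0.3876 -0.9579  1.5157  0.3201  1.4019 -2.1407]
jaw yaw -79.12520856534205 world dyaw 34.125208565342064
tcp [0.5262 0.2573 0.25  ] shift cm [16.0285 44.1814  5.4035] twist [np.float64(-6.825041713068413)] t 24.4333
jaw yaw -79.12520856534205 world dyaw 34.125208565342064
tcp [0.5262 0.2573 0.25  ] shift cm [16.0239 41.3764  1.2644] twist [np.float64(-6.825041713068413)] t 24.4333
jaw yaw -79.12520856534205 world dyaw 24.125208565342064
tcp [0.5262 0.2573 0.25  ] shift cm [16.029  46.5873  4.063 ] twist [np.float64(-4.825041713068413)] t 24.4333
jaw yaw -79.12520856534205 world dyaw 24.125208565342064
tcp [0.5262 0.2573 0.25  ] shift cm [16.0246 44.5436 -0.5003] twist [np.float64(-4.825041713068413)] t 24.4333
jaw yaw -79.12520856534205 world dyaw 44.125208565342064
tcp [0.5262 0.2573 0.25  ] shift cm [16.0285 42.0448  7.1414] twist [np.float64(-8.825041713068412)] t 24.4333
jaw yaw -79.12520856534205 world dyaw 44.125208565342064
tcp [0.5262 0.2573 0.25  ] shift cm [16.0238 38.5637  3.5523] twist [np.float64(-8.825041713068412)] t 24.4333
```

View pics/e1.png

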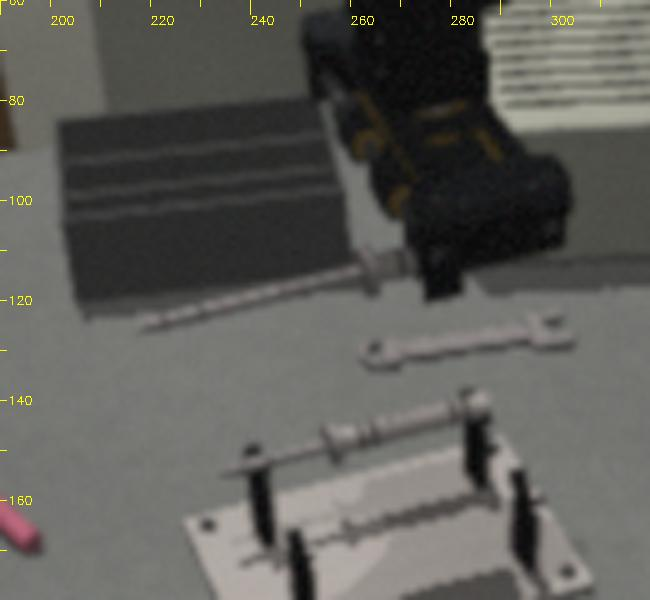

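View pics/e2.png

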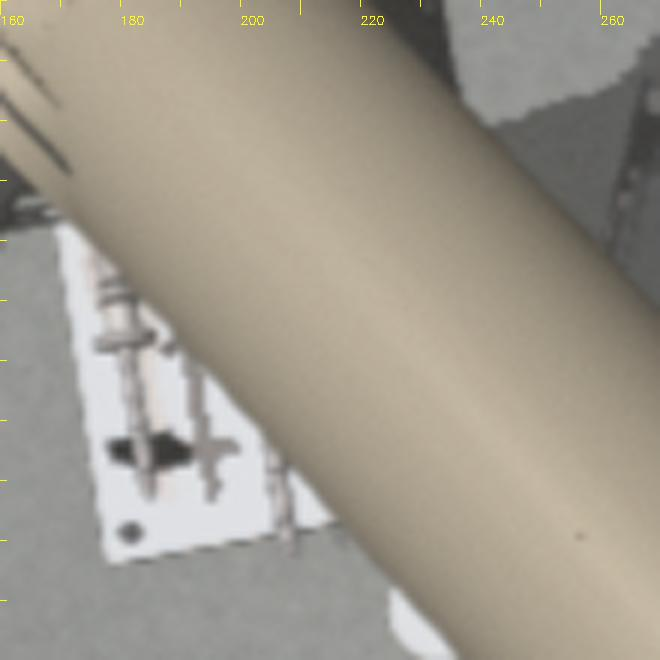

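>>> drive_tool --pt "-2 1 0 0" --pt "-4 2.5 -0.2 -0.3" --pt "-5 5 -0.4 -0.8" --pt "-5 7.5 -0.6 -1.3" --pt "-5 10 -0.8 -1.8" --pt "-5 12.5 -1 -2.3" --pt "-5 15 -1.2 -2.8" --pt "-5 17.5 -1.4 -3.3" --pt "-5 20 -1.6 -3.8" --pt "-5 22.5 -1.8 -4.3" --pt "-5 25 -2 -4.8" --pt "-5 27.5 -2.2 -5.3" --pt "-5 30 -2.4 -5.8" --pt "-5 32.5 -2.6 -6.3" --pt "-5 35 -2.8 -6.8" --pt "-5 37 -3 -6.8" --pt "-5 38.4 -3 -6.8" --pt "-5 38.4 -3 -6.8" --pt "-5 38.4 -3 -6.8"

```text
time: 26.02
ee_pos: [0.6281, -0.1138, 0.2996]
eef_rot: [-0.653, -0.27, 0.654, -0.269]
ft_force: [-0.1, 1.1, -1.3]
width: 0.0148
```

```bash
python3 - <<'E'
from h import *
stat()
im=r.camera("side"); cv2.imwrite(f"pics/side20.png",im[:,:,::-1])
im=r.camera("top"); cv2.imwrite(f"pics/top20.png",im[:,:,::-1])
rp=np.array([.4447,-.2986,.09]);yaw=225
u=np.array([np.cos(np.radians(yaw)),np.sin(np.radians(yaw)),0])
plan(rp-.158*u,yaw); plan(rp-.26*u,yaw)
E
```

```text
t 26.0167 tcp [ 0.6281 -0.1138  0.2996] x [-0.0014  0.0009 -1.    ] y [ 0.7049 -0.7093 -0.0016] z [-0.7093 -0.7049  0.0004] F [-0.1139  1.1267 -1.3342] tq [ 0.0918 -0.0527  0.0078] w 0.01482432724483811 q [ 0.7392  0.4869 -0.9225  1.2908  0.3813  1.5448 -0.9223]
jaw yaw -45.0181214824681 world dyaw 0.018121482468131944
tcp [ 0.6282 -0.112   0.3004] shift cm [21.0384  0.235  10.3703] twist [np.float64(-0.003624296493626389)] t 26.1167
jaw yaw -45.0181214824681 world dyaw 0.018121482468131944
tcp [ 0.6282 -0.112   0.3004] shift cm [21.0405  0.2318  0.1703] twist [np.float64(-0.003624296493626389)] t 26.1167
```

View pics/side20.png

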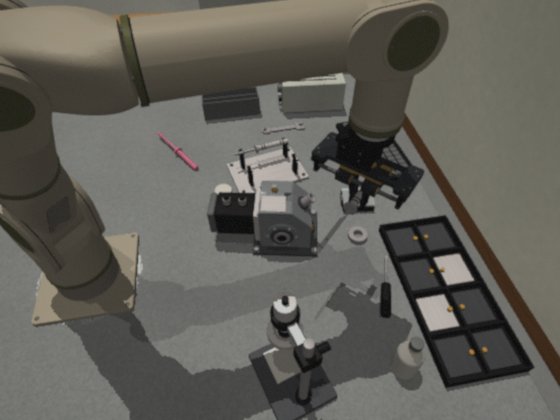

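View pics/top20.png

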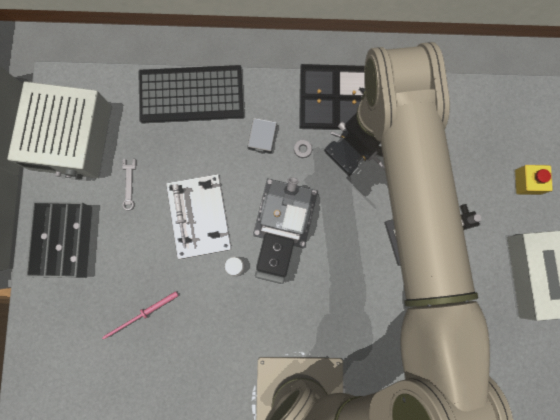

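```bash
python3 - <<'E'
from h import *
crop('pics/side20.png',300,140,110,90,7,'pics/e1.png')
crop('pics/top20.png',310,130,90,110,6,'pics/e2.png')
for z in (.09,.3,.4,.5,.6,.65,.7): print(z,proj('side',[.628,-.112,z]),proj('top',[.628,-.112,z]),proj('side',[.52,-.25,z]),proj('top',[.52,-.25,z]))
E
```

```text
0.09 [346.0174 255.1582] [345.6739 166.8717] [314.692  316.7797] [397.069  207.2804]
0.3 [358.448  194.8226] [360.4105 143.7368] [321.7007 261.8324] [422.4373 192.0782]
0.4 [366.3178 156.6241] [369.7288 129.108 ] [326.3196 225.6201] [438.5323 182.4331]
0.5 [376.0596 109.3392] [381.2516 111.0184] [332.2446 179.1689] [458.4929 170.4715]
0.6 [388.4316  49.2881] [395.8659  88.0755] [340.1208 117.4211] [483.9016 155.2451]
0.65 [395.9609  12.7427] [404.7492  74.1297] [345.1187  78.238 ] [499.3971 145.9592]
0.7 [404.6651 -29.5059] [415.0088  58.0231] [351.1017  31.3317] [517.3416 135.2058]
```

View pics/e1.png

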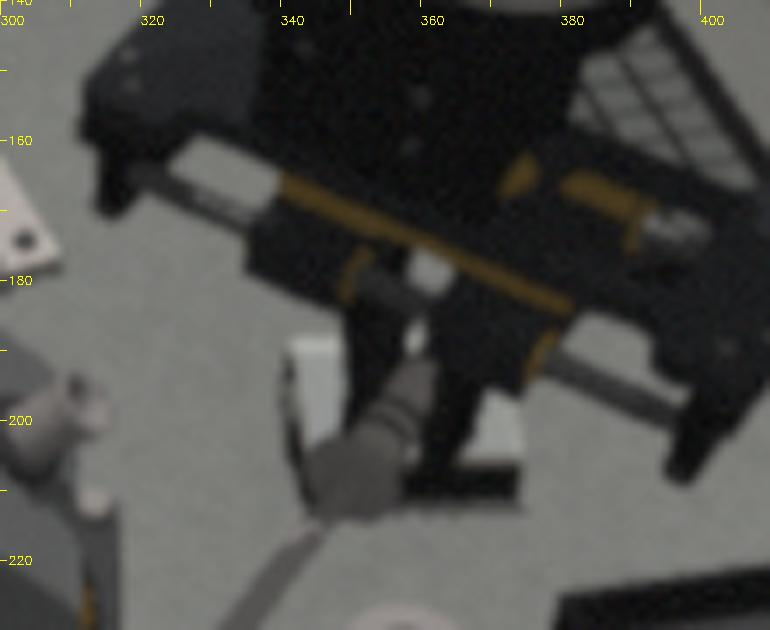

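View pics/e2.png

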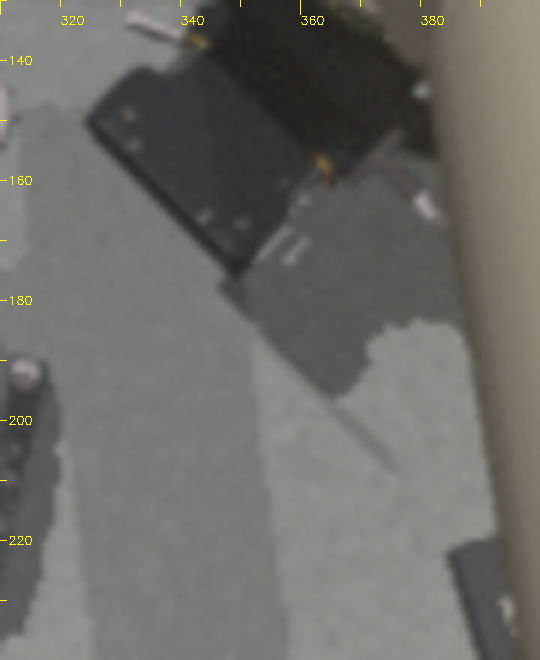

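>>> drive_tool --pt "1 0.1 0 0" --pt "3 0.2 0.1 0" --pt "5 0.2 0.1 0" --pt "7 0.2 0.1 0" --pt "9 0.2 0.1 0" --pt "11 0.2 0.1 0" --pt "13 0.2 0.1 0" --pt "15 0.2 0.1 0" --pt "17 0.2 0.1 0" --pt "19 0.2 0.1 0" --pt "20.5 0.2 0.1 0" --pt "21 0.2 0.1 0" --pt "21 0.2 0.1 0" --pt "21 0.2 0.1 0"

```text
time: 27.28
ee_pos: [0.6295, -0.1155, 0.0912]
eef_rot: [0.654, 0.27, -0.653, 0.27]
ft_force: [0.2, 0.1, -1.8]
width: 0.0149
```

```bash
python3 - <<'E'
from h import *
stat()
im=r.camera("side"); cv2.imwrite(f"pics/side21.png",im[:,:,::-1])
im=r.camera("top"); cv2.imwrite(f"pics/top21.png",im[:,:,::-1])
crop('pics/side21.png',250,230,150,130,5,'pics/e1.png')
rp=np.array([.4447,-.2986,.09]);yaw=225
u=np.array([np.cos(np.radians(yaw)),np.sin(np.radians(yaw)),0])
plan(rp-.158*u,yaw)
E
```

```text
t 27.2833 tcp [ 0.6295 -0.1155  0.0912] x [ 0.0008  0.0001 -1.    ] y [ 0.7059 -0.7083  0.0005] z [-0.7083 -0.7059 -0.0006] F [ 0.2252  0.0777 -1.8183] tq [ 0.0259 -0.0938 -0.0162] w 0.014897821558196508 q [ 0.7237  0.6375 -0.8486  1.5489  0.5029  1.1848 -1.0068]
jaw yaw -45.11419778057138 world dyaw 0.11419778057137364
tcp [ 0.6299 -0.1157  0.0919] shift cm [ 0.1793 -0.147  10.2282] twist [np.float64(-0.02283955611427473)] t 27.3833
```

View pics/side21.png

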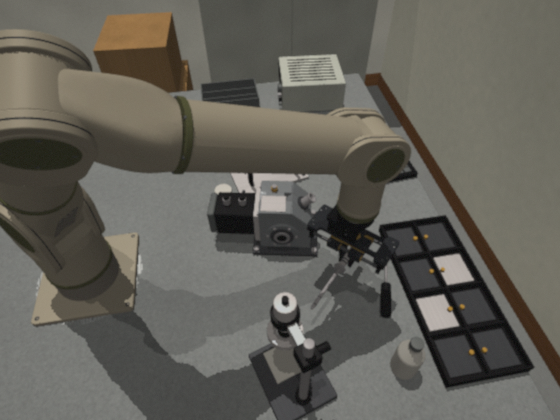

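View pics/top21.png

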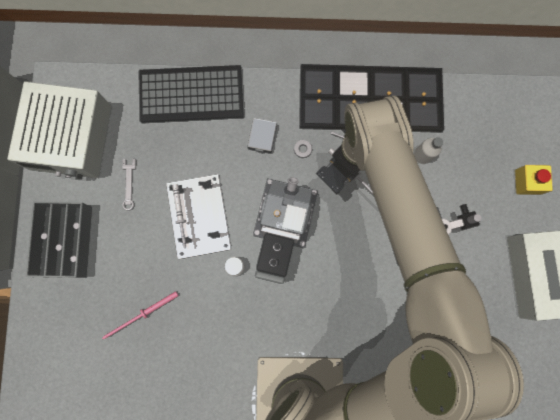

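View pics/e1.png

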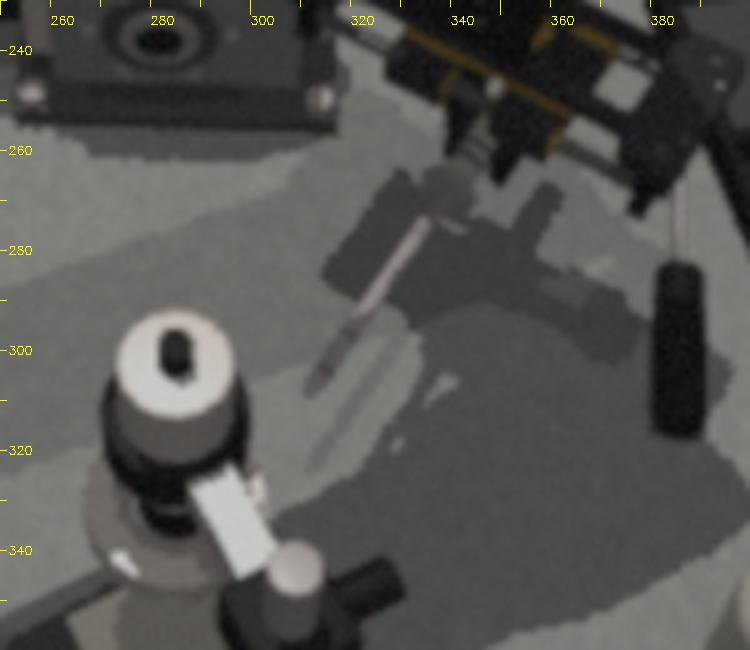

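```bash
python3 - <<'E'
from h import *
tcp=np.array([.6299,-.1157,.0919]);u=np.array([-.7083,-.7059,0]);n=np.array([.7059,-.7083,0])
print(proj('side',tcp+.158*u),proj('side',tcp+.038*u))
for p in [(308,390),(314,383),(370,303),(425,225)]:
    o,d=ray('side',(250+p[0]/5-.5,230+p[1]/5-.5)); q=o+d*((tcp-o)@n)/(d@n); print((q-tcp)@u,q[2])
# ring/readpoint from side & top initial images: camera top cap centre and ring
print('read proj',proj('side',[.4447,-.2986,.159]),proj('top',[.4447,-.2986,.159]),proj('side',[.4447,-.2986,.019]),proj('top',[.4447,-.2986,.019]))
E
```

```text
[311.381  306.7147] [339.2884 267.2568]
0.15892312187998 0.08979468487809472
0.1539436504786544 0.08816788267252318
0.10758156108138368 0.08898533645330964
0.05933325977789507 0.08917369825458554
read proj [283.5437 330.8814] [424.267  232.8452] [283.6504 358.4004] [407.9508 238.1278]
```

```bash
python3 - <<'E'
from h import *
a=onz('top',(375+112/6-.5,190+238/6-.5),.019);b=onz('top',(375+155/6-.5,190+383/6-.5),.019)
print(a,b,np.linalg.norm(a-b)); m=(a+b)/2; t=(a-b)/np.linalg.norm(a-b); x=np.array([t[1],-t[0],0]); print(x, m+.035*x)
for z in (.159,.17,.18): print(onz('top',(427.2,232.),z))
E
```

```text
[ 0.4692 -0.2572  0.019 ] [ 0.4016 -0.2762  0.019 ] 0.07028580988751108
[ 0.2701 -0.9628  0.    ] [ 0.4449 -0.3004  0.019 ]
[ 0.447  -0.3061  0.159 ]
[ 0.4457 -0.3023  0.17  ]
[ 0.4446 -0.2989  0.18  ]
```

>>> drive_tool --pt "0.1 0 1 0" --pt "0.1 0 2 0" --pt "0.1 -0.1 3 0" --pt "0.1 -0.1 4 0" --pt "0.1 -0.1 5 0" --pt "0.1 -0.1 6 0" --pt "0.1 -0.1 7 0" --pt "0.1 -0.1 8 0" --pt "0.1 -0.1 9 0" --pt "0.1 -0.1 9.8 0" --pt "0.1 -0.1 10.3 0" --pt "0.1 -0.1 10.3 0" --pt "0.1 -0.1 10.3 0" --pt "0.1 -0.1 10.3 0" --pt "0.1 -0.1 10.3 0" --pt "0.1 -0.1 10.3 0"

```text
time: 28.72
ee_pos: [0.5558, -0.1873, 0.0896]
eef_rot: [0.654, 0.27, -0.653, 0.27]
ft_force: [0.5, 0.3, -1.7]
width: 0.0147
```

```bash
python3 - <<'E'
from h import *
stat()
im=r.camera("side"); cv2.imwrite(f"pics/side22.png",im[:,:,::-1])
im=r.camera("top"); cv2.imwrite(f"pics/top22.png",im[:,:,::-1])
crop('pics/side22.png',230,230,150,130,5,'pics/e1.png')
st=r.read_state();M=R.from_quat(st['eef_rot']).as_matrix();t=st['ee_pos']+.1585*M[:,2]
print('tip',t,'off',t-[.4448,-.2995,.09],st['time'],st['joint_vel'],proj('side',t))
E
```

```text
t 28.7167 tcp [ 0.5558 -0.1873  0.0896] x [ 0.0002  0.0002 -1.    ] y [ 0.7062 -0.708   0.    ] z [-0.708  -0.7062 -0.0003] F [ 0.5069  0.3293 -1.6597] tq [-0.0067 -0.0841  0.0513] w 0.014728921217841208 q [ 0.9362  0.5353 -0.8763  1.6986  0.4497  1.1223 -0.8582]
tip [ 0.4434 -0.2994  0.0895] off [-0.0014  0.0001 -0.0005] 28.8167 [ 0.0012  0.0002 -0.0001 -0.0004  0.0005  0.0001 -0.001 ] [283.025  345.9551]
```

View pics/e1.png

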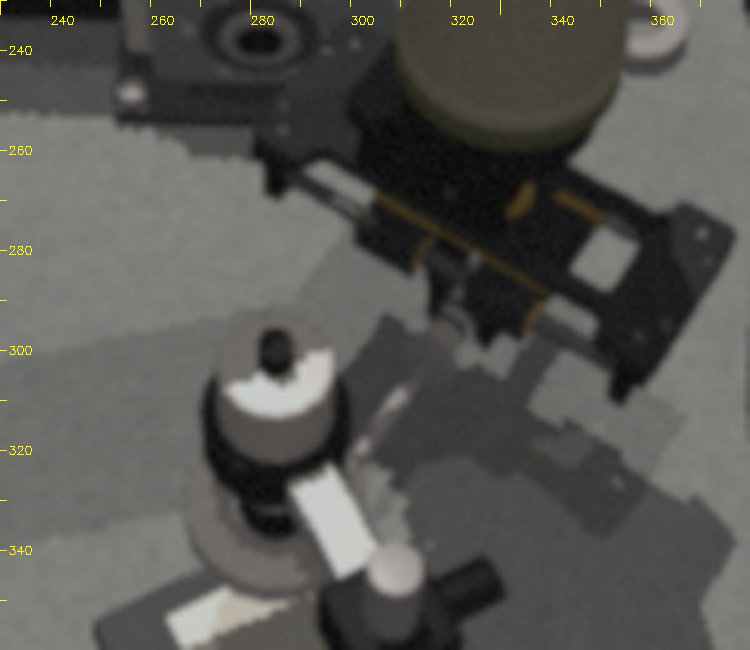

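View pics/top22.png

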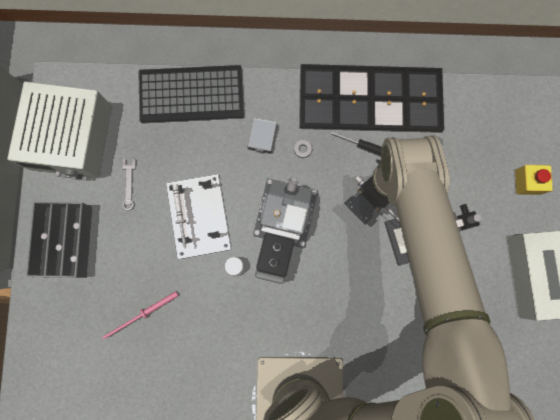

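```bash
python3 - <<'E'
from h import *
tcp=r.read_state()['ee_pos'];u=np.array([-.708,-.7062,0]);n=np.array([.7062,-.708,0])
for p in [(362,447),(397,398)]:
    o,d=ray('side',(230+p[0]/5-.5,230+p[1]/5-.5)); q=o+d*((tcp-o)@n)/(d@n); print((q-tcp)@u,q[2])
print(r.close_job())
E
```

```text
0.0894191608947412 0.09171189984740602
0.06209856649077923 0.09125095644097558
the job is handed in; nothing more can be done
None
```

I pushed the long gauge rod down the tube until its collar stopped, drew it right out, and handed in with its tip held under the inspection camera. No verdict is reported at hand-in, so what follows is from my own checks.

- **Tilting:** the tool only points straight down, so I tilted the rod by lifting its handle lightly gripped while the pin stayed in its V block. That gave about 45 degrees.
- **Insertion:** the rod stopped against about 14 N, directed along the tube's axis, and I held it there for about 0.6 s. The collar's position on the rim was judged from that force and the pictures, not measured directly.
- **Levelling:** after drawing it out, I lowered the rod back into its place in the rest to level it. I then gripped it again at 40 N and carried it to the camera.

Last checks before handing in, at 28.8 s:

| Check | Result |
|---|---|
| Tip off the lens axis | about 1.5 mm (worked out from the arm's position; the tip itself was hidden behind the camera) |
| Tip height | 89.5 mm by the same estimate; pin seen at about 91 mm |
| Rod level | about 1 degree or better |
| Motion | joint speeds essentially zero |
| Force on the tool | little more than the rod's own weight, so nothing else touched |
| Short rod and loose things | in place in the pictures; the solvent bottle was hidden by the arm in the last ones |

Two measurements disagreed slightly. The side camera read heights about 3–5 mm low, so I used the given heights instead. The first ring-light position was about 8 mm off the stand-based position until I allowed for the ring's height, and the white plate then agreed within 2 mm.

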